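# Eject the spent reel plugs from the label cassettes

### The arm

A 6-joint arm with a two-finger parallel gripper is mounted at the origin on a cart in front of the work surface, level with it; the furniture and walls round the work are solid. World frame = base frame: x ahead of the robot, y to its left, z up, the work surface at z = 0. Lengths are in m, angles in degrees, forces in N, time in s.
With the tool pointing down it reaches from about 0.4 to 0.825 m from the base axis. Payload 7 kg.
Tool frame: the origin (TCP) lies midway between the tips of the shut fingers; the grasp point (between the pads) lies 19 mm behind it (grip_depth is the distance from the TCP to the grasp point, in m); z points along the fingers, y is the direction in which the jaws open and shut (so a half turn about z gives the same grasp; the last joint's range is limited). The gripper opens to 88 mm and grips with 3 to 60 N. Pads are 19 mm wide; open, the fingers measure 130 mm over their backs; the gripper's body (78 mm by 193 mm) begins 47 mm behind the grasp point.
Start: joints at [84.975, 20.546, 0.682, 0, -70.136, -16.507], TCP at [0.248, 0.628, 0.227] pointing down, gripper open.
Joint ranges: [-176.03, 176.03], [-82.01, 121.73], [-58.28, 71.71], [-173.87, 95.51], [-174.79, -0.11], [-173.66, 173.66]. Speed limits (degrees/s): [136.94, 136.94, 172.46, 180, 180, 180].

### API

Orientations are given as [roll, pitch, yaw] about the fixed x, y, z axes, in that order (R = Rz(yaw) Ry(pitch) Rx(roll)).
In Python, from plant import * gives the robot as it stands.
- The arm moves only by the shell command python3 -m inch 'ROWS'. ROWS is JSON, a list of rows, each an object of numbers: "ax", "ay", "az": the turn, a rotation vector about the tool's x, y, z in degrees; "dx", "dy", "dz": the shift along the tool's x, y, z in mm; "fingers": the finger opening in mm, from 0 to 87.6. In form: [{"ax": .., "ay": .., "az": .., "dx": .., "dy": .., "dz": .., "fingers": ..}, ...]. A call has 1 to 8 rows; each row is the pose to reach, as a shift and turn from the pose commanded when the call began, along the tool's axes at that moment; what a row does not reach only later rows make up. A row lasts 1/8 s, in which the tool goes at most 62.5 mm and 10.7 degrees, less where a joint would pass 70% of its speed; a pose out of reach is approached as far as the arm can. A call with a gripper value outside its range is refused whole. The fingers move at their own pace and stop on an object; the grip force is fixed at half the most. Time passes only in rows, so rows that repeat a pose let the fingers close. It gives the time, the measured TCP pose, the force and the opening at its end, in the units of the state.
- get_obs(): the state, without advancing time (a new reading comes with each control period).
- snapshot(name): name is "scene" or "top" or "wrist"; returns a dict with "image" (480x640x3 uint8, red, green, blue), "fx", "fy", "cx", "cy" (pixels), "rvec" (rotation vector, rad) and "tvec" (3), from world to camera coordinates, as OpenCV has them. Camera axes: x right, y down, z forward; pixel columns grow to the right and rows downward; lengths in m; the calibration is good to about 2 mm. The wrist camera is an equidistant fisheye: a pixel r from the principal point sees the ray r / f radians off the axis. A picture is of the moment at which its call begins. There is no depth.
- close_job(): hands the job in, once; it reports no verdict.
Trained networks look in the newest picture that a camera, given by its name, has taken for a name from the list of things; names that differ only in an ending like _2 or _b are one class to them, and where a whole thing is asked for, a point or a joint stands for the part that bears it (a point fixed in the world has none). Each returns a list of dicts, best first, with "score" (0 to 1); they miss things now and then, are a little off and sometimes report something else, mostly with a low value. They report only what shows in the picture. A call takes as long as a camera call. They do not tell look-alikes from the thing itself.
- search_frame(target, camera): "bbox" ([centre column, centre row, width, height] in pixels, round what is visible of it).
- trace(target, camera): "mask" (480x640 bool, what is visible of it) and "bbox" ([centre column, centre row, width, height] in pixels, round what is visible of it).
- landmark_of(target, camera): "position" ([column, row] in pixels: a listed point, or the origin of a listed thing).
The state is a dict: "clock": time; "joint_pos": joint angles; "qvel": joint speeds; "tau": joint torques, N m; "tool_pos": TCP position; "orientation": TCP orientation; "force": force on the tool from outside, world axes, zero at the start; "moment": the same for the moment, N m; "opening": finger opening in m.
Only numpy, scipy, OpenCV 4.12 (cv2) and the standard library are available. Lean on these libraries where they do the work, as an engineer would, in place of code of your own. Each camera call takes 0.05 s, during which the arm holds its last target.

### The job

The three label cassettes on the counter are used up: wherever a spent plug is still in one, set that cassette in the nest of the bench ejector, flange away from the rod, push the rod through by its handle so that the plug drops into the ejector's catch bin, and ease the handle back home without letting it snap. Stand all the cassettes, also any that was already empty, upright inside the wooden refill tray. The plugs are inky, so do not touch them with the fingers, and leave the packets on the counter standing.

Things in the scene. Friction and masses are not known exactly. Their poses are not given: they have to be found in the camera images.
- cassette_1_mid (a point): Label cassette 1: a grey plastic block 42 (x) x 40 (y) x 50 (z) mm, 90 g, standing upright, with a 21 mm round bore right through it along its y axis, 25 mm above its underside. Point at its centre, half-way up. A plug's flange, if any, sits on its +y face. Grasp it from above across the 42 mm (its x).
- cassette_1: The same cassette 1; origin at the centre of its underside, same axes.
- plug_1_mid (a point): Spent reel plug of cassette 1 (absent if that cassette is already empty): black, round shank 19.5 mm thick, 30 mm long, with a 26 mm square flange 5 mm thick at its +y end, so it leaves the bore only towards the cassette's +y. Point at its middle: seated, 7.5 mm to +y of the cassette's centre, flange flat on the +y face, blind end 10 mm inside the -y mouth. A clip holds it with a few N.
- plug_1: The same plug 1; origin on its axis, 7.5 mm to -y of its middle.
- cassette_2_mid (a point): Label cassette 2: a grey plastic block 42 (x) x 40 (y) x 50 (z) mm, 90 g, standing upright, with a 21 mm round bore right through it along its y axis, 25 mm above its underside. Point at its centre, half-way up. A plug's flange, if any, sits on its +y face. Grasp it from above across the 42 mm (its x).
- cassette_2: The same cassette 2; origin at the centre of its underside, same axes.
- plug_2_mid (a point): Spent reel plug of cassette 2 (absent if that cassette is already empty): black, round shank 19.5 mm thick, 30 mm long, with a 26 mm square flange 5 mm thick at its +y end, so it leaves the bore only towards the cassette's +y. Point at its middle: seated, 7.5 mm to +y of the cassette's centre, flange flat on the +y face, blind end 10 mm inside the -y mouth. A clip holds it with a few N.
- plug_2: The same plug 2; origin on its axis, 7.5 mm to -y of its middle.
- cassette_3_mid (a point): Label cassette 3: a grey plastic block 42 (x) x 40 (y) x 50 (z) mm, 90 g, standing upright, with a 21 mm round bore right through it along its y axis, 25 mm above its underside. Point at its centre, half-way up. A plug's flange, if any, sits on its +y face. Grasp it from above across the 42 mm (its x).
- cassette_3: The same cassette 3; origin at the centre of its underside, same axes.
- plug_3_mid (a point): Spent reel plug of cassette 3 (absent if that cassette is already empty): black, round shank 19.5 mm thick, 30 mm long, with a 26 mm square flange 5 mm thick at its +y end, so it leaves the bore only towards the cassette's +y. Point at its middle: seated, 7.5 mm to +y of the cassette's centre, flange flat on the +y face, blind end 10 mm inside the -y mouth. A clip holds it with a few N.
- plug_3: The same plug 3; origin on its axis, 7.5 mm to -y of its middle.
- nest (a point): Bench ejector, fixed: point on top of its nest deck, 55 mm over the counter. The rod runs along this frame's +y, 25 mm above the deck, in line with the bore of a cassette standing here. Deck 66 mm wide (x), y = -49 to +29 mm. Side guides 8 mm high at x = +-24 mm (48 mm apart), y = -31 to +19 mm. The rod's bearing block, 25 mm above the deck, is at y = -47 to -59 mm.
- fork (a point): Ejector's two-pronged fork, axes as the nest: point at deck level in the plane of its stop face, y = +22 mm of the nest. Prongs at x = +-17.5 to 27.5 mm, 40 mm high, 7 mm thick. A cassette pushed along +y stops against it with its centre at y = +2 mm of the nest, the flange of its plug passing between the prongs; beyond lies the catch bin.
- ejector (a joint): The ejector's push rod, steel, 10 mm thick (m): 0 = home (tip at y = -38 mm of the nest frame), grows as the rod moves along the nest's +y, at most 0.076. The tip meets a seated plug at about 0.030 and has it wholly out of a cassette on the fork at about 0.062; go on to 0.070 or more so that it drops. A spring returns it: 2 N at home, 6 N at full travel; let go, it snaps back.
- handle (a point): Grip point on the push rod's upright round handle, 14 mm thick, moving with the rod; 140 mm above the counter and at y = -148 mm of the nest frame when home. The plain part of the handle reaches 45 mm below this point and 20 mm above it, to a ball of 22 mm (top at +43 mm).
- catch_bin (a point): Centre of the floor of the catch bin on the ejector's base, just beyond the fork; axes as the nest. Inside 102 x 102 mm, walls 26 mm above this floor; floor 12 mm above the counter.
- refill_tray_in (a point): Centre of the inner floor (4 mm above the counter) of the shallow wooden refill tray: inside 212 (x) x 142 (y) mm, walls to 20 mm above the counter.
- packet_a: A small card packet 8 x 50 x 64 mm standing on end, bystander; origin at the centre of its underside.
- packet_b: A small card packet 12 x 30 x 58 mm standing on end, bystander; origin at the centre of its underside.
- packet_c: A small card packet 21 x 24 x 53 mm standing on end, bystander; origin at the centre of its underside.
Mind the look-alikes: they are no part of the job. What is shaped like the cassette_2 but blue, green or red is not meant.

How it is judged:
By the outcome, as a careful person would: the job done as asked, in the order asked, and still so for the second after the job is handed in, with the robot touching nothing.
Of plug_1, plug_2, plug_3 only 2 to 3 are there at a start; the rules pass over those that are not, and their reading is None.
At some moment in a run one of cassette_1, cassette_2, cassette_3 may be knocked a few centimetres aside while the robot is not near it.
It also fails if it takes over 210 s, if anything falls off the work surface, if the arm or the gripper's body presses on something with over 40 N, if the wrist force passes 120 N, or if a joint passes its speed limit or range.

## Working session

There is one attempt and no reset: what is moved stays moved. The work goes in short steps, Python scripts to look and compute and a shell command to move; the robot and the scene stay as the last step left them, time stands still between calls to the robot, and variables do not carry over. Pictures are saved under pics/ and viewed, and the job is handed in when it is done.

```bash
ls; mkdir -p pics; python3 - <<'E'
from plant import *
import cv2
print(get_obs())
for n in ("scene","top","wrist"):
    s=snapshot(n); cv2.imwrite(f"pics/{n}0.png",s["image"][:,:,::-1]); print(n,[s[k] for k in("fx","fy","cx","cy","rvec","tvec")])
E
```

```text
pics
{'clock': 0.0, 'joint_pos': array([ 8.49752155e+01,  2.05906937e+01,  6.34551476e-01, -2.03914668e-02,
       -7.01360031e+01, -1.65059441e+01]), 'qvel': array([ 0.00319589, -0.01688617,  0.04845875,  0.07981373,  0.03287622,
       -0.06734544]), 'tau': array([ 1.69017716e-03, -5.82713985e+01,  2.93038934e+01,  6.99707463e+00,
        6.87621126e-03, -1.53871306e-04]), 'tool_pos': array([0.24757982, 0.62743454, 0.22563611]), 'orientation': array([ 1.79906205e+02, -7.80300742e-03, -2.15376664e+01]), 'force': array([-0.00535567, -0.60720716,  0.15068865]), 'moment': array([-0.07396977, -0.01104706, -0.00582414]), 'opening': 0.08779543490734029}
scene [505.9168376321205, 505.9168376321205, 324.5412989214534, 240.99100684848239, array([ 2.13766541, -0.55035028,  0.26145772]), array([-0.48141082,  0.25741321,  1.10496706])]
top [618.3477167354673, 618.3477167354673, 321.7957767062198, 238.40283105711848, array([ 2.10641582, -1.39508437,  0.47324885]), array([-0.21836777,  0.47915151,  1.47017985])]
wrist [371.64829954431775, 371.64829954431775, 326.16208263335596, 242.14890823127294, array([-1.66638259,  2.44835612,  0.35007066]), array([ 0.67530662, -0.03441669,  0.39036935])]
```

View pics/scene0.png

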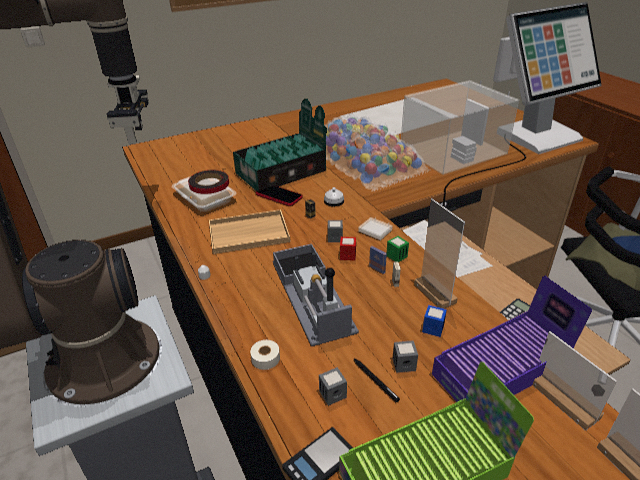

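View pics/top0.png

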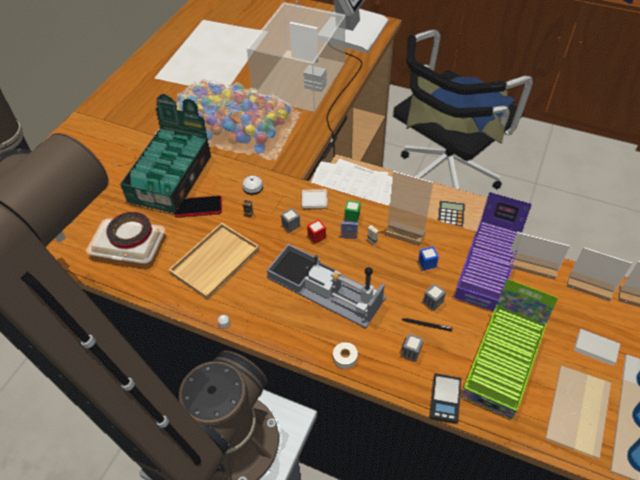

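View pics/wrist0.png

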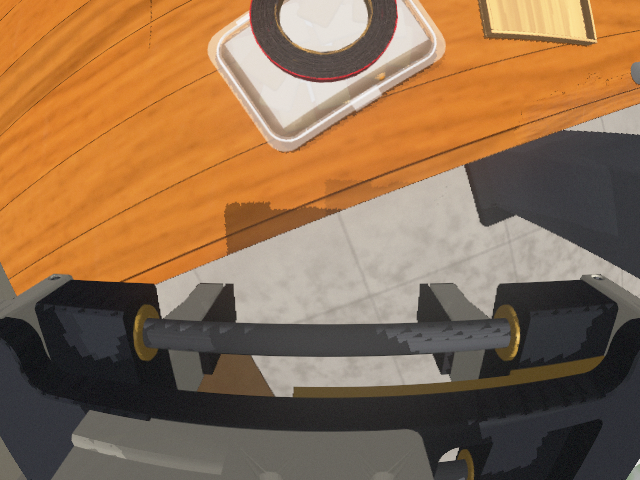

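The grey cassettes show in scene at about (335,231), (404,357) and (333,387), and in top at (290,220), (433,296) and (411,347). The look-alikes are red at scene (347,248), green (397,248) and blue (433,320). Packets stand near scene (377,260), (396,275) and (310,208). The ejector is at (315,290) and the tray at (248,231).

```bash
cat > h.py <<'E'
from plant import *
import cv2, numpy as np
from scipy.optimize import least_squares
def cam(s):
    R=cv2.Rodrigues(np.array(s["rvec"]))[0]; return R,np.array(s["tvec"])
def proj(s,P):
    R,t=cam(s); p=np.atleast_2d(P)@R.T+t
    return np.c_[s["fx"]*p[:,0]/p[:,2]+s["cx"],s["fy"]*p[:,1]/p[:,2]+s["cy"]]
def ray(s,u,v,fish=False):
    R,t=cam(s)
    if fish:
        d=np.array([u-s["cx"],v-s["cy"]]);r=np.hypot(*d);th=r/s["fx"]
        c=np.r_[d/max(r,1e-9)*np.sin(th),np.cos(th)]
    else: c=np.array([(u-s["cx"])/s["fx"],(v-s["cy"])/s["fy"],1])
    return -R.T@t, R.T@c
def atz(s,u,v,z,fish=False):
    o,d=ray(s,u,v,fish); return o+d*(z-o[2])/d[2]
def crop(s,name,c,w,k):
    x,y=c;h=int(w*.75);x0=max(0,x-w//2);y0=max(0,y-h//2)
    cv2.imwrite(name,cv2.resize(s["image"][y0:y0+h,x0:x0+w,::-1],None,fx=k,fy=k,interpolation=cv2.INTER_CUBIC)); print(name,x0,y0,k)
E
python3 - <<'E'
from h import *
S={n:snapshot(n) for n in("scene","top")}
hs=dict(nest=.055,fork=.055,handle=.14,catch_bin=.012,refill_tray_in=.004,cassette_1_mid=.025,plug_1_mid=.025,packet_a=0)
for t,z in hs.items():
    for n in S:
        for r in landmark_of(t,n)[:8]:
            p=r["position"]; print(t,n,round(r["score"],2),np.round(p,1),np.round(atz(S[n],*p,z),3))
crop(S["scene"],"pics/s1.png",(370,370),160,5)
crop(S["scene"],"pics/s2.png",(350,240),160,5)
crop(S["scene"],"pics/s3.png",(315,290),160,5)
crop(S["top"],"pics/t1.png",(380,310),160,5)
crop(S["top"],"pics/t2.png",(310,230),160,5)
E
```

```text
nest scene 0.89 [309.1 275.7] [ 0.491 -0.028  0.055]
nest top 0.79 [317.7 271.1] [ 0.498 -0.012  0.055]
fork scene 0.78 [305.  265.6] [0.5   0.013 0.055]
fork top 0.61 [308.5 271.6] [0.486 0.011 0.055]
handle scene 0.77 [329.8 282.2] [ 0.475 -0.162  0.14 ]
handle top 0.94 [368.5 275.8] [ 0.479 -0.165  0.14 ]
handle top 0.3 [311.1 271. ] [ 0.436 -0.022  0.14 ]
catch_bin scene 0.58 [298.1 268. ] [0.502 0.062 0.012]
refill_tray_in scene 0.72 [247.7 230.4] [0.454 0.303 0.004]
refill_tray_in top 0.62 [213.9 262.4] [0.443 0.294 0.004]
cassette_1_mid scene 0.58 [406.9 358. ] [ 0.562 -0.336  0.025]
cassette_1_mid top 0.94 [434.1 302.8] [ 0.542 -0.336  0.025]
cassette_1_mid top 0.58 [290.8 222.7] [0.65  0.143 0.025]
packet_a scene 0.82 [378.8 269.6] [ 0.692 -0.036  0.   ]
packet_a scene 0.74 [245.1 231.4] [0.447 0.308 0.   ]
packet_a scene 0.47 [310. 216.] [0.652 0.287 0.   ]
packet_a top 0.83 [348.3 234.6] [ 0.693 -0.026  0.   ]
packet_a top 0.44 [247.9 210.3] [ 0.664  0.299 -0.   ]
packet_a top 0.42 [374.4 242.2] [ 0.696 -0.109  0.   ]
pics/s1.png 290 310 5
pics/s2.png 270 180 5
pics/s3.png 235 230 5
pics/t1.png 300 250 5
pics/t2.png 230 170 5
```

View pics/s1.png

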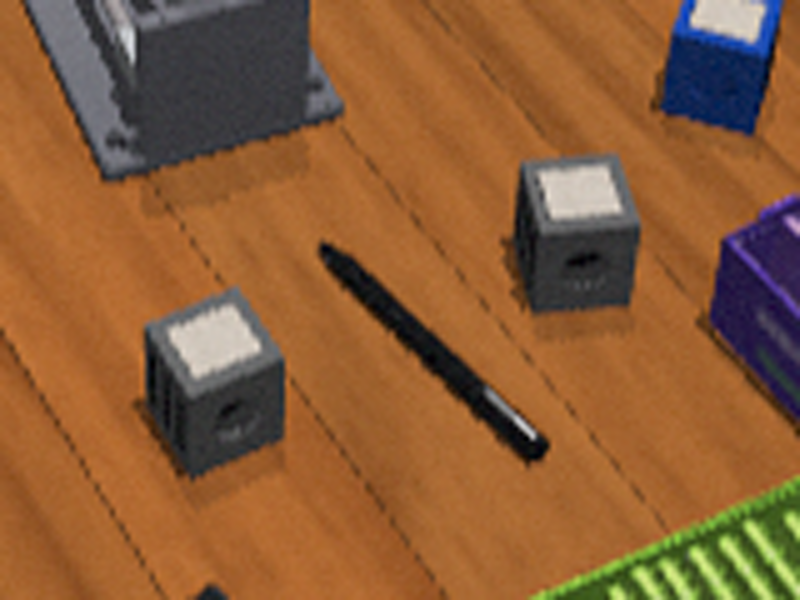

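View pics/s2.png

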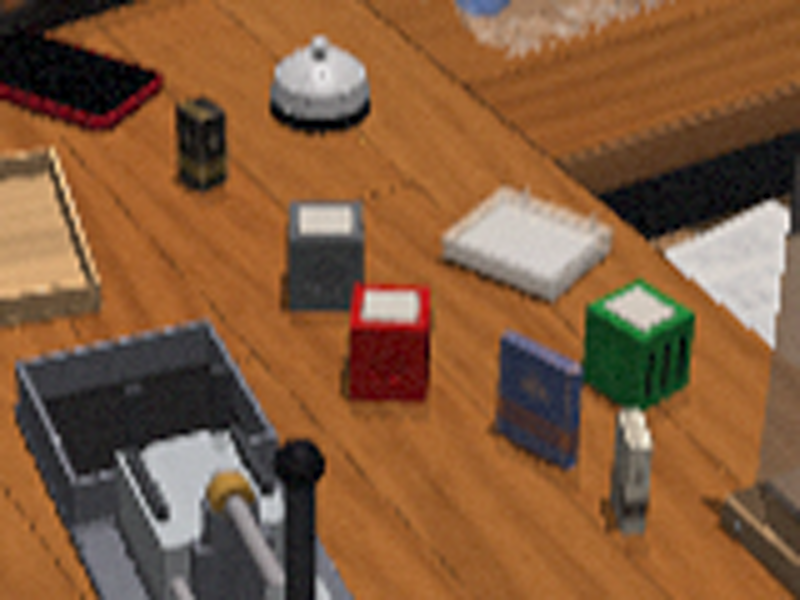

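View pics/s3.png

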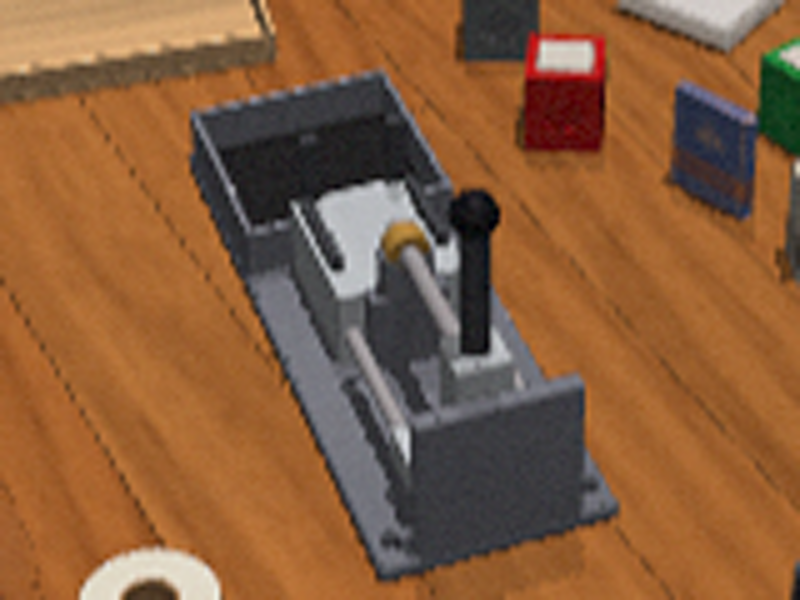

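View pics/t1.png

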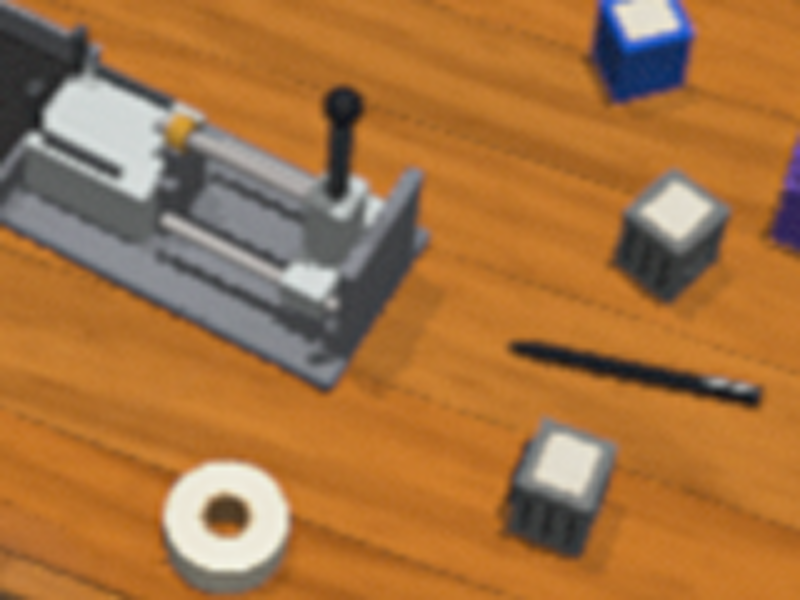

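View pics/t2.png

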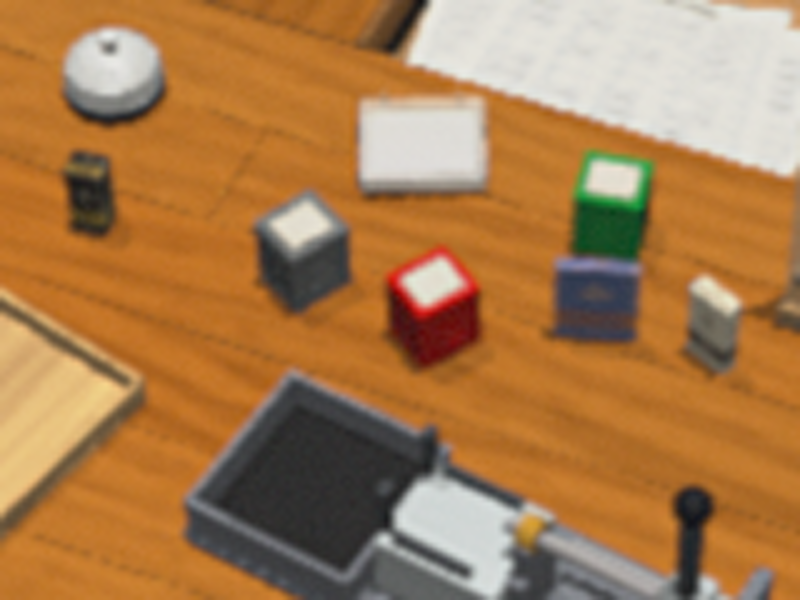

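```bash
cat >> h.py <<'E'
from scipy.spatial.transform import Rotation as Ro
def toolR(o=None):
    o=get_obs() if o is None else o
    return Ro.from_euler("xyz",o["orientation"],degrees=True).as_matrix()
def delta(target,yaw=None,o=None):
    """tool shift mm, rotation vec deg to reach TCP target with tool down & yaw"""
    o=get_obs() if o is None else o
    R=toolR(o); d=R.T@(np.array(target)-o["tool_pos"])*1000
    out=dict(d=np.round(d,1))
    if yaw is not None:
        Rt=Ro.from_euler("xyz",[180,0,yaw],degrees=True).as_matrix()
        out["a"]=np.round(Ro.from_matrix(R.T@Rt).as_rotvec(degrees=True),1)
    print(target,yaw,out)
def st():
    o=get_obs(); print("t %.2f"%o["clock"],np.round(o["tool_pos"],4),np.round(o["orientation"],1),"F",np.round(o["force"],1),"op %.4f"%o["opening"],"q",np.round(o["joint_pos"],0))
E
python3 - <<'E'
from h import *
s=snapshot("wrist");o=get_obs();R,t=cam(s);C=-R.T@t;T=toolR(o)
print("cam in tool",T.T@(C-o["tool_pos"]), "cam axes in tool",(T.T@R.T).round(2))
for n in("scene","top"):
    s=snapshot(n);R,t=cam(s);print(n,-R.T@t,R[2])
delta([0.42,0.0,0.35],-6)
E
```

```text
cam in tool [ 0.07620275 -0.00048962 -0.15869541] cam axes in tool [[ 0.   -0.96 -0.28]
 [ 1.    0.   -0.  ]
 [ 0.   -0.28  0.96]]
scene [ 0.07940753 -0.89130837  0.84748686] [ 0.37856242  0.71762704 -0.58455276]
top [-0.40877023 -0.43813754  1.44209633] [ 0.57120403  0.2590131  -0.7788698 ]
[0.42, 0.0, 0.35] -6 {'d': array([ 390.7,  520.9, -123.5]), 'a': array([ -0. ,   0. , -15.5])}
```

```bash
python3 -m inch '[{"dx":50,"dy":0,"dz":-60},{"dx":390,"dy":520,"dz":-120,"az":-15.5},{"dx":390,"dy":520,"dz":-120,"az":-15.5},{"dx":390,"dy":520,"dz":-120,"az":-15.5},{"dx":390,"dy":520,"dz":-120,"az":-15.5},{"dx":390,"dy":520,"dz":-120,"az":-15.5},{"dx":390,"dy":520,"dz":-120,"az":-15.5},{"dx":390,"dy":520,"dz":-120,"az":-15.5}]'
python3 -m inch '[{"dz":0}]'; python3 - <<'E'
from h import *
st(); delta([0.42,0.0,0.35],-6)
E
```

```text
t 1.20 [0.2477 0.6279 0.2266] [-180.     0.   -21.5] F [-0.2  0.6  0.8] op 0.0877 q [ 85.  21.   1.  -0. -70. -17.]
[0.42, 0.0, 0.35] -6 {'d': array([ 390.7,  520.9, -123.5]), 'a': array([ -0. ,   0. , -15.5])}$[0]: bad value
$[0]: bad value
```

```bash
python3 -m inch '[{"ax":0,"ay":0,"az":0,"dx":50,"dy":0,"dz":-60,"fingers":87},{"ax":0,"ay":0,"az":-15.5,"dx":390,"dy":520,"dz":-120,"fingers":87},{"ax":0,"ay":0,"az":-15.5,"dx":390,"dy":520,"dz":-120,"fingers":87},{"ax":0,"ay":0,"az":-15.5,"dx":390,"dy":520,"dz":-120,"fingers":87},{"ax":0,"ay":0,"az":-15.5,"dx":390,"dy":520,"dz":-120,"fingers":87},{"ax":0,"ay":0,"az":-15.5,"dx":390,"dy":520,"dz":-120,"fingers":87},{"ax":0,"ay":0,"az":-15.5,"dx":390,"dy":520,"dz":-120,"fingers":87},{"ax":0,"ay":0,"az":-15.5,"dx":390,"dy":520,"dz":-120,"fingers":87}]'
python3 - <<'E'
from h import *
st(); delta([0.42,0.0,0.35],-6)
E
```

```text
clock: 2.2
tool_pos: [0.3783, 0.1868, 0.3252]
orientation: [-179.9, -0.0, -6.0]
force: [1.3, 0.5, 0.7]
opening: 0.0873
t 2.20 [0.3783 0.1868 0.3252] [-179.9   -0.    -6. ] F [1.3 0.5 0.7] op 0.0873 q [ 53.  -8. -19.   0. -78.  31.]
[0.42, 0.0, 0.35] -6 {'d': array([ 61. , 181.4, -25. ]), 'a': array([-0.1, -0. ,  0. ])}
```

```bash
python3 - <<'E'
from h import *
s=snapshot("wrist"); cv2.imwrite("pics/w1.png",s["image"][:,:,::-1]); import pickle; pickle.dump(s,open("w1.pkl","wb"))
E
python3 -m inch '[{"ax":0,"ay":0,"az":0,"dx":61,"dy":181,"dz":-25,"fingers":87},{"ax":0,"ay":0,"az":0,"dx":61,"dy":181,"dz":-25,"fingers":87},{"ax":0,"ay":0,"az":0,"dx":61,"dy":181,"dz":-25,"fingers":87},{"ax":0,"ay":0,"az":0,"dx":61,"dy":181,"dz":-25,"fingers":87},{"ax":0,"ay":0,"az":0,"dx":61,"dy":181,"dz":-25,"fingers":87}]'
python3 - <<'E'
from h import *
st()
s=snapshot("wrist"); cv2.imwrite("pics/w2.png",s["image"][:,:,::-1]); import pickle; pickle.dump(s,open("w2.pkl","wb"))
E
```

```text
clock: 2.88
tool_pos: [0.42, 0.0019, 0.3495]
orientation: [-180.0, -0.0, -6.1]
force: [0.0, 0.2, -1.0]
opening: 0.0874
t 2.88 [0.42   0.0019 0.3495] [-180.    -0.    -6.1] F [ 0.   0.2 -1. ] op 0.0874 q [ 27.  -8. -16.  -0. -82.  56.]
```

View pics/w1.png

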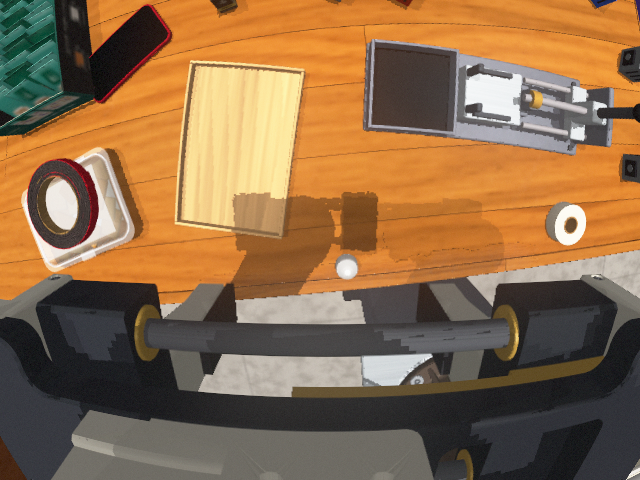

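View pics/w2.png

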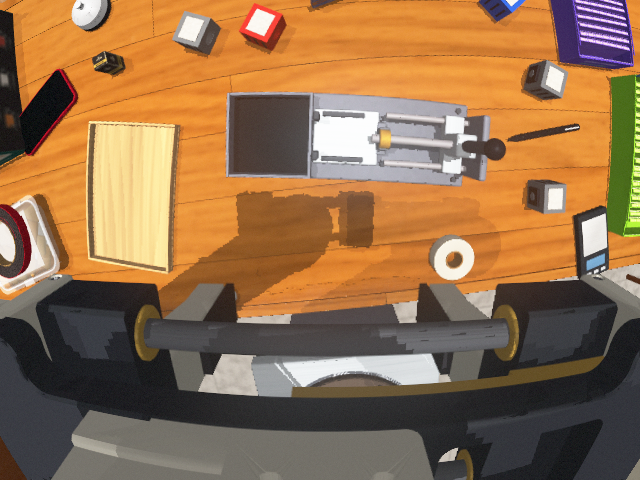

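```bash
python3 - <<'E'
from h import *
import pickle
s=pickle.load(open("w2.pkl","rb"))
crop(s,"pics/c1.png",(546,140),120,6)
crop(s,"pics/c2.png",(215,45),120,6)
crop(s,"pics/c3.png",(370,140),220,3)
E
```

```text
pics/c1.png 486 95 6
pics/c2.png 155 0 6
pics/c3.png 260 58 3
```

View pics/c1.png

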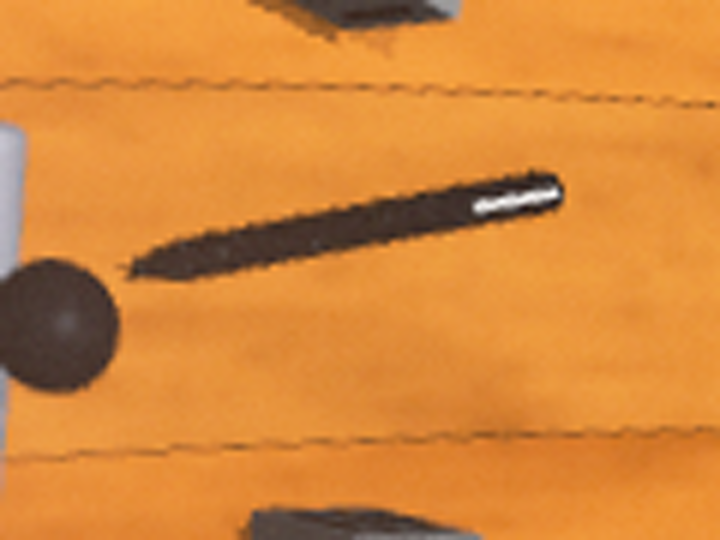

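View pics/c2.png

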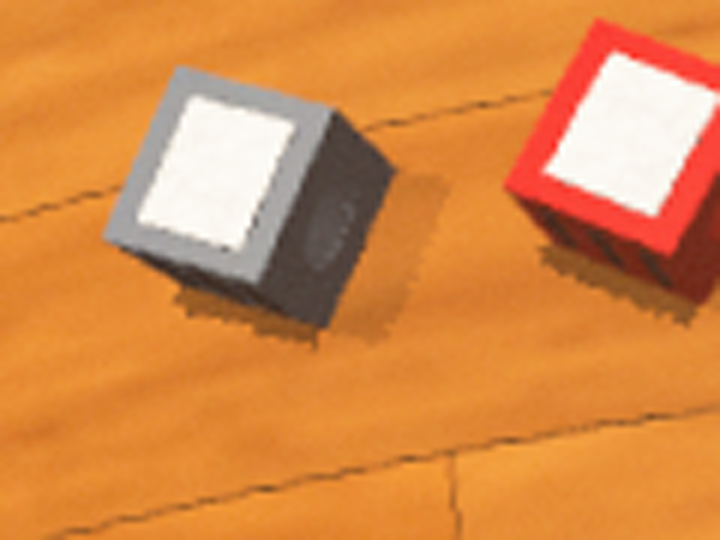

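View pics/c3.png

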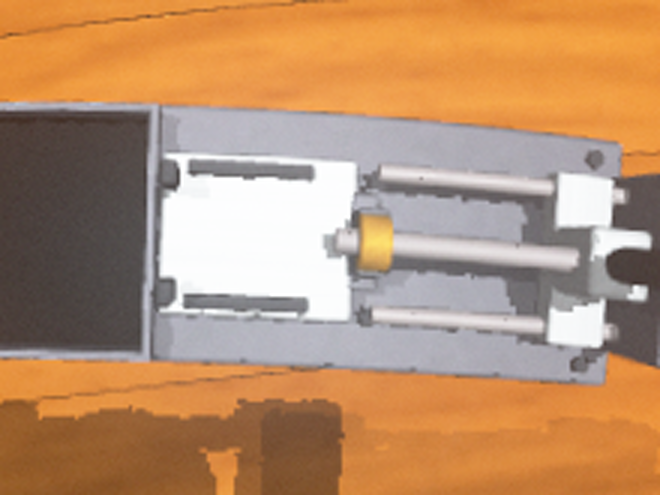

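```bash
python3 - <<'E'
from h import *
import pickle
s=pickle.load(open("w2.pkl","rb"))
im=s["image"]
a=im[50:110,505:585,::-1];b=im[170:230,505:585,::-1];c=im[5:65,155:235,::-1]
f=lambda x:cv2.resize(cv2.convertScaleAbs(x,alpha=1.8,beta=10),None,fx=4.9,fy=4.9,interpolation=cv2.INTER_CUBIC)
cv2.imwrite("pics/c4.png",np.vstack([np.hstack([f(a),f(b)]),np.hstack([f(c),f(c)*0])]))
E
```

```text
(no output)
```

View pics/c4.png

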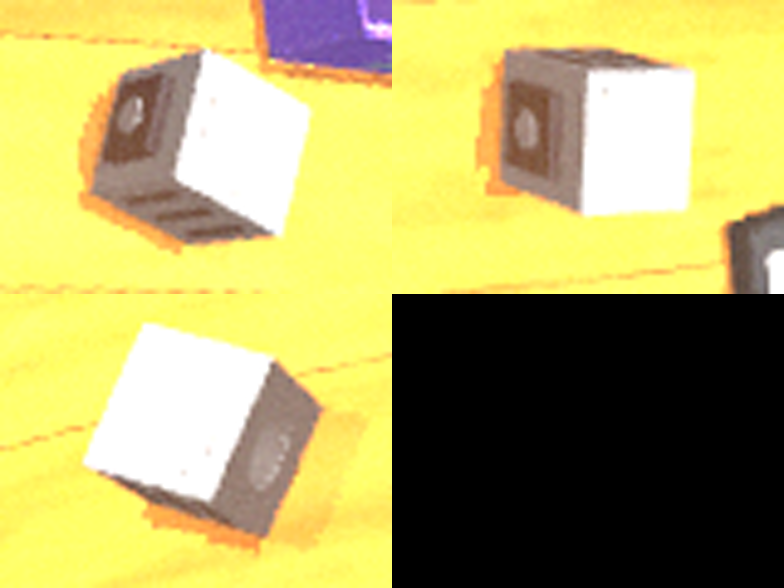

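```bash
python3 - <<'E'
from h import *
import pickle
s=pickle.load(open("w2.pkl","rb"))
f=lambda x,y:(260+x/3,58+y/3)
for n,p,z in [("deck +x-y",f(357,163),.055),("deck -x-y",f(350,320),.055),("prong+ top",f(171,176),.095),("prong- top",f(164,292),.095),("guide+ fwd",f(190,165),.063),("guide+ back",f(313,174),.063),("guide- fwd",f(184,299),.063),("guide- back",f(307,305),.063),("ball",(495,148),.172),("base+",(465,105),.006),("base-",(461,185),.006),("bin far+",(228,94),.038),("bin far-",(227,177),.038),("bin near+",(313,94),.038),("bin near -",(309,178),.038),
 ("tray a",(90,122),.02),("tray b",(180,125),.02),("tray c",(169,272),.02),("tray d",(89,262),.02)]:
    print(n,np.round(atz(s,*p,z,True),4))
E
```

```text
deck +x-y [ 0.5198 -0.0718  0.055 ]
deck -x-y [ 0.456  -0.0629  0.055 ]
prong+ top [0.5193 0.0023 0.095 ]
prong- top [0.4768 0.0096 0.095 ]
guide+ fwd [ 0.5246 -0.0049  0.063 ]
guide+ back [ 0.5164 -0.0527  0.063 ]
guide- fwd [0.4716 0.0032 0.063 ]
guide- back [ 0.4643 -0.0452  0.063 ]
ball [ 0.4748 -0.1659  0.172 ]
base+ [ 0.527  -0.2021  0.006 ]
base- [ 0.414  -0.1885  0.006 ]
bin far+ [0.5677 0.1124 0.038 ]
bin far- [0.4608 0.1279 0.038 ]
bin near+ [0.5518 0.0053 0.038 ]
bin near - [0.4462 0.0221 0.038 ]
tray a [0.5775 0.3403 0.02  ]
tray b [0.5408 0.1902 0.02  ]
tray c [0.3332 0.2492 0.02  ]
tray d [0.3621 0.3966 0.02  ]
```

```bash
cat >> h.py <<'E'
def quad(s,pts,z=.05,fish=True):
    P=np.array([atz(s,*p,z,fish)[:2] for p in pts]); c=P.mean(0)
    e=[P[(i+1)%4]-P[i] for i in range(4)]
    print("c",c.round(4),"edges mm",[round(1000*np.hypot(*v),1) for v in e],"ang mod90",[round(np.degrees(np.arctan2(v[1],v[0]))%90,1) for v in e])
    return P
E
python3 - <<'E'
from h import *
import pickle
s=pickle.load(open("w2.pkl","rb"))
g=lambda o,L:[(o[0]+(x)/4.9,o[1]+(y)/4.9) for x,y in L]
quad(s,g((505,50),[(207,50),(308,107),(272,237),(175,182)]))
quad(s,g((505,170),[(196,70),(302,72),(295,213),(192,212)]))
quad(s,g((155,5),[(150,30),(272,66),(213,205),(85,172)]))
E
```

```text
c [ 0.5622 -0.3288] edges mm [np.float64(38.1), np.float64(43.4), np.float64(36.4), np.float64(42.5)] ang mod90 [np.float64(68.1), np.float64(65.1), np.float64(66.7), np.float64(67.4)]
c [ 0.3921 -0.3233] edges mm [np.float64(39.8), np.float64(42.5), np.float64(39.3), np.float64(41.6)] ang mod90 [np.float64(86.5), np.float64(88.7), np.float64(85.2), np.float64(89.5)]
c [0.6627 0.1494] edges mm [np.float64(38.2), np.float64(40.4), np.float64(39.6), np.float64(42.4)] ang mod90 [np.float64(59.8), np.float64(61.9), np.float64(62.7), np.float64(60.0)]
```

w2 shows the ejector, with the nest at about (0.495, -0.019) and yaw about -8°. The tray centre is at (0.454, 0.294), yaw -14.7°. The grey cassettes are A at (545,80), B at (546,196) and C at (196,33). A and B show black flanges on their +y faces. C shows only a bore, so it needs a closer look. Red (262,26), blue (500,5) and the green one are look-alikes. I take B first, the closest grey one.

```bash
python3 - <<'E'
from h import *
delta([0.392,-0.323,0.2],-92.5)
E
```

```text
[0.392, -0.323, 0.2] -92.5 {'d': array([  6.6, 326.8, 149.3]), 'a': array([-0. ,  0. , 86.4])}
```

```bash
python3 -m inch '[{"ax":0,"ay":0,"az":86.4,"dx":7,"dy":327,"dz":60,"fingers":87},{"ax":0,"ay":0,"az":86.4,"dx":7,"dy":327,"dz":60,"fingers":87},{"ax":0,"ay":0,"az":86.4,"dx":7,"dy":327,"dz":60,"fingers":87},{"ax":0,"ay":0,"az":86.4,"dx":7,"dy":327,"dz":60,"fingers":87},{"ax":0,"ay":0,"az":86.4,"dx":7,"dy":327,"dz":100,"fingers":87},{"ax":0,"ay":0,"az":86.4,"dx":7,"dy":327,"dz":149,"fingers":87},{"ax":0,"ay":0,"az":86.4,"dx":7,"dy":327,"dz":149,"fingers":87},{"ax":0,"ay":0,"az":86.4,"dx":7,"dy":327,"dz":149,"fingers":87}]'
python3 - <<'E'
from h import *
st()
s=snapshot("wrist"); cv2.imwrite("pics/w3.png",s["image"][:,:,::-1]); import pickle; pickle.dump(s,open("w3.pkl","wb"))
E
```

```text
clock: 3.92
tool_pos: [0.3927, -0.3223, 0.1984]
orientation: [179.8, 0.1, -92.2]
force: [-0.3, 0.2, 0.7]
opening: 0.087
t 3.92 [ 0.3927 -0.3223  0.1984] [ 1.798e+02  1.000e-01 -9.220e+01] F [-0.3  0.2  0.7] op 0.0870 q [-17.   6. -22.  -0. -62.  15.]
```

View pics/w3.png

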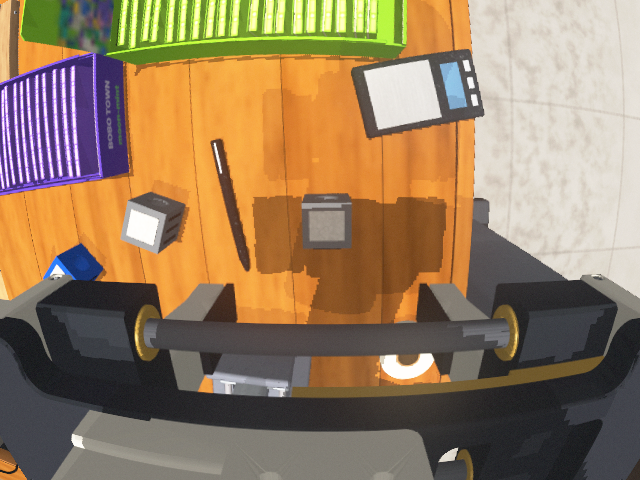

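```bash
python3 - <<'E'
from h import *
import pickle
s=pickle.load(open("w3.pkl","rb"))
crop(s,"pics/c5.png",(327,220),100,8)
crop(s,"pics/c6.png",(153,222),100,8)
E
```

```text
pics/c5.png 277 183 8
pics/c6.png 103 185 8
```

View pics/c5.png

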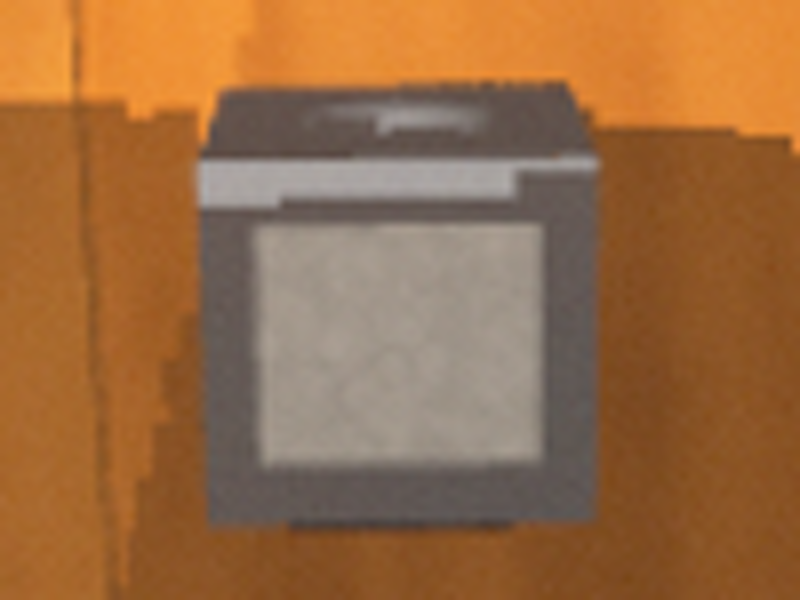

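View pics/c6.png

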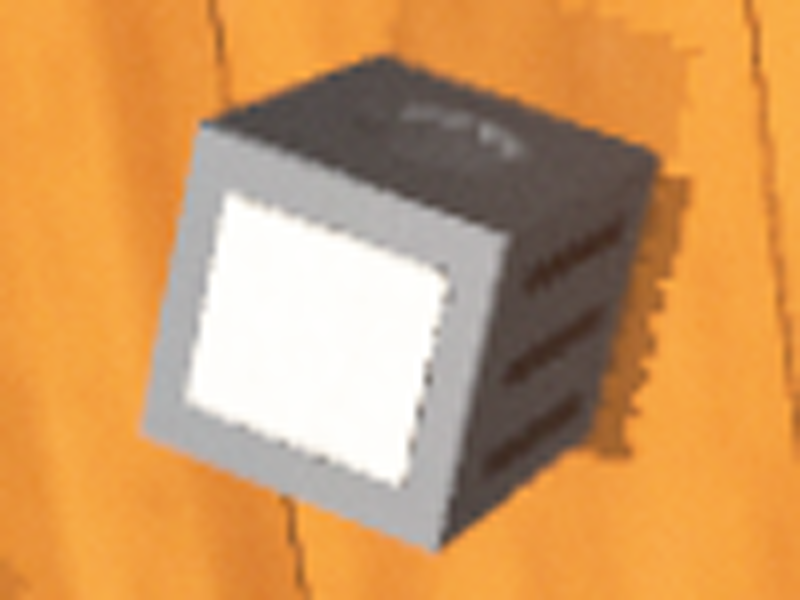

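```bash
python3 - <<'E'
from h import *
import pickle
s=pickle.load(open("w3.pkl","rb"))
g=lambda o,L,k=8:[(o[0]+(x)/k,o[1]+(y)/k) for x,y in L]
quad(s,g((277,183),[(198,158),(599,157),(596,523),(207,523)]))
quad(s,g((103,185),[(200,124),(508,236),(438,548),(142,432)]))
o=get_obs();print(o["tool_pos"])
E
```

```text
c [ 0.3922 -0.3217] edges mm [np.float64(42.1), np.float64(40.2), np.float64(42.2), np.float64(40.1)] ang mod90 [np.float64(87.9), np.float64(88.3), np.float64(87.7), np.float64(88.2)]
c [ 0.5627 -0.3285] edges mm [np.float64(41.9), np.float64(39.4), np.float64(41.8), np.float64(39.4)] ang mod90 [np.float64(68.0), np.float64(67.2), np.float64(67.9), np.float64(67.3)]
[ 0.39319504 -0.32222642  0.19923916]
```

```bash
python3 -m inch '[{"ax":0,"ay":0,"az":0,"dx":-0.5,"dy":1,"dz":60,"fingers":80},{"ax":0,"ay":0,"az":0,"dx":-0.5,"dy":1,"dz":115,"fingers":80},{"ax":0,"ay":0,"az":0,"dx":-0.5,"dy":1,"dz":155,"fingers":80},{"ax":0,"ay":0,"az":0,"dx":-0.5,"dy":1,"dz":183,"fingers":80},{"ax":0,"ay":0,"az":0,"dx":-0.5,"dy":1,"dz":183,"fingers":80},{"ax":0,"ay":0,"az":0,"dx":-0.5,"dy":1,"dz":183,"fingers":30},{"ax":0,"ay":0,"az":0,"dx":-0.5,"dy":1,"dz":183,"fingers":30},{"ax":0,"ay":0,"az":0,"dx":-0.5,"dy":1,"dz":183,"fingers":30}]'
python3 -m inch '[{"ax":0,"ay":0,"az":0,"dx":0,"dy":0,"dz":0,"fingers":30},{"ax":0,"ay":0,"az":0,"dx":0,"dy":0,"dz":0,"fingers":30},{"ax":0,"ay":0,"az":0,"dx":0,"dy":0,"dz":0,"fingers":30}]'
```

```text
clock: 4.97
tool_pos: [0.3924, -0.3232, 0.0186]
orientation: [-179.9, -0.0, -91.9]
force: [0.1, 0.2, -0.1]
opening: 0.0562
clock: 5.35
tool_pos: [0.3918, -0.3232, 0.018]
orientation: [-180.0, -0.0, -92.0]
force: [-1.4, 2.2, 6.4]
opening: 0.0418
```

```bash
python3 -m inch '[{"ax":0,"ay":0,"az":0,"dx":0,"dy":0,"dz":-40,"fingers":30},{"ax":0,"ay":0,"az":0,"dx":0,"dy":0,"dz":-100,"fingers":30},{"ax":0,"ay":0,"az":0,"dx":0,"dy":0,"dz":-160,"fingers":30},{"ax":0,"ay":0,"az":0,"dx":0,"dy":0,"dz":-220,"fingers":30},{"ax":0,"ay":0,"az":0,"dx":0,"dy":0,"dz":-220,"fingers":30}]'
python3 - <<'E'
from h import *
delta([0.4948,-.0205,.235],-98.2)
E
```

```text
clock: 5.98
tool_pos: [0.3938, -0.3243, 0.2425]
orientation: [-179.5, -0.2, -92.0]
force: [-0.1, -0.4, -2.4]
opening: 0.0419
[0.4948, -0.0205, 0.235] -98.2 {'d': array([-307.1,  -90.5,    7.2]), 'a': array([-0.5, -0.2,  6.2])}
```

```bash
python3 -m inch '[{"ax":0,"ay":0,"az":6.2,"dx":-50,"dy":-15,"dz":0,"fingers":30},{"ax":0,"ay":0,"az":6.2,"dx":-307,"dy":-90.5,"dz":0,"fingers":30},{"ax":0,"ay":0,"az":6.2,"dx":-307,"dy":-90.5,"dz":0,"fingers":30},{"ax":0,"ay":0,"az":6.2,"dx":-307,"dy":-90.5,"dz":0,"fingers":30},{"ax":0,"ay":0,"az":6.2,"dx":-307,"dy":-90.5,"dz":0,"fingers":30},{"ax":0,"ay":0,"az":6.2,"dx":-307,"dy":-90.5,"dz":0,"fingers":30},{"ax":0,"ay":0,"az":6.2,"dx":-307,"dy":-90.5,"dz":0,"fingers":30},{"ax":0,"ay":0,"az":6.2,"dx":-307,"dy":-90.5,"dz":0,"fingers":30}]'
python3 - <<'E'
from h import *
st();delta([0.4948,-.0205,.095],-98.2)
s=snapshot("wrist"); cv2.imwrite("pics/w4.png",s["image"][:,:,::-1]); import pickle; pickle.dump(s,open("w4.pkl","wb"))
E
```

```text
clock: 6.98
tool_pos: [0.492, -0.0202, 0.2369]
orientation: [179.9, -0.0, -98.2]
force: [-0.3, -0.5, -0.8]
opening: 0.0416
t 6.97 [ 0.492  -0.0202  0.2369] [179.9  -0.  -98.2] F [-0.3 -0.5 -0.8] op 0.0416 q [ 21.   3. -21.  -0. -67. -29.]
[0.4948, -0.0205, 0.095] -98.2 {'d': array([ -0.2,  -3. , 141.9]), 'a': array([ 0.1, -0. , -0. ])}
```

View pics/w4.png

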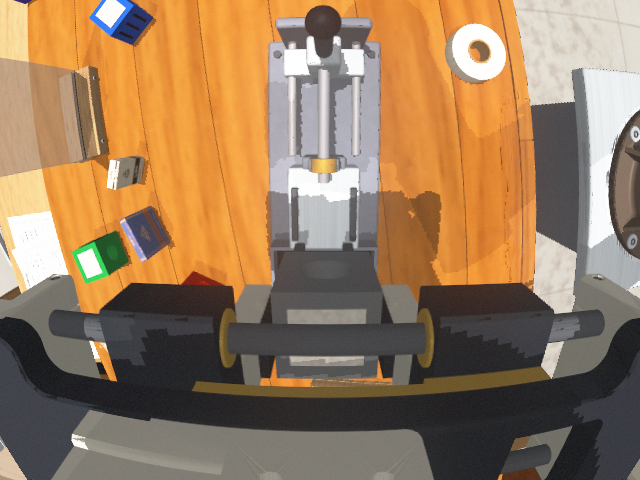

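```bash
python3 - <<'E'
from h import *
import pickle
s=pickle.load(open("w4.pkl","rb"))
crop(s,"pics/c7.png",(325,200),130,6)
E
```

```text
pics/c7.png 260 152 6
```

View pics/c7.png

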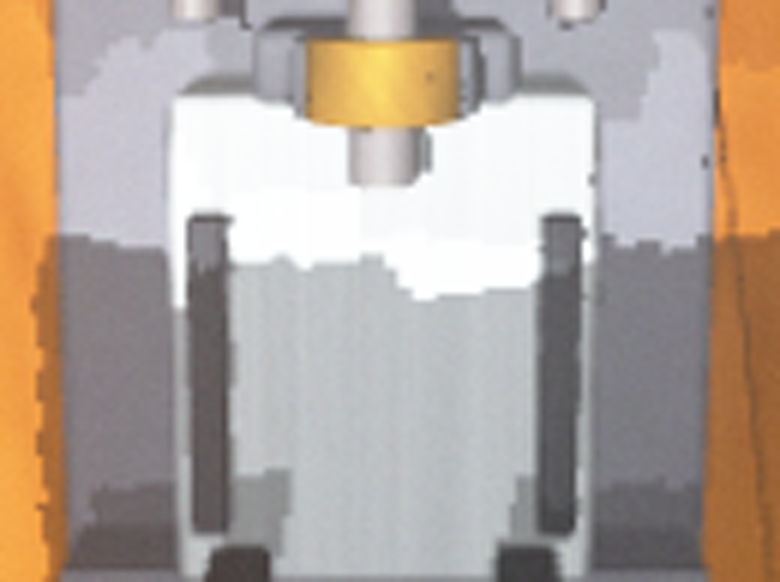

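```bash
python3 - <<'E'
from h import *
import pickle
s=pickle.load(open("w4.pkl","rb"))
f=lambda x,y:(260+x/6,152+y/6)
ob=[((33,-49,55),(175,93)),((-33,-49,55),(597,93)),((24,-31,63),(227,215)),((-24,-31,63),(544,215)),((24,19,63),(228,532)),((-24,19,63),(540,532)),((0,-38,80),(380,183))]
W=[atz(s,*f(*p),m[2]/1000,True) for m,p in ob]
M=np.array([m for m,_ in ob])/1000
for m,w in zip(M,W): print(m,w.round(4))
def r(v):
    c,sn=np.cos(v[2]),np.sin(v[2])
    return np.concatenate([[v[0]+c*m[0]-sn*m[1]-w[0],v[1]+sn*m[0]+c*m[1]-w[1]] for m,w in zip(M,W)])
q=least_squares(r,[.495,-.02,-.14]); print(q.x[:2],np.degrees(q.x[2]),(q.fun*1000).round(1))
for y in (-.148,-.11,-.076,-.0015,-.0035):
    c,sn=np.cos(q.x[2]),np.sin(q.x[2]); print(y,q.x[0]-sn*y,q.x[1]+c*y)
E
```

```text
[ 0.033 -0.049  0.055] [ 0.5194 -0.0714  0.055 ]
[-0.033 -0.049  0.055] [ 0.4556 -0.0621  0.055 ]
[ 0.024 -0.031  0.063] [ 0.5137 -0.0525  0.063 ]
[-0.024 -0.031  0.063] [ 0.4665 -0.0457  0.063 ]
[0.024 0.019 0.063] [ 0.5215 -0.0035  0.063 ]
[-0.024  0.019  0.063] [0.4734 0.0035 0.063 ]
[ 0.    -0.038  0.08 ] [ 0.4898 -0.056   0.08  ]
[ 0.49470507 -0.01848411] -8.308517098030443 [ 0.9 -0.4 -0.6 -0.1  0.3 -0.1 -0.  -0.  -0.3  0.3  0.3  0.3 -0.6 -0.1]
-0.148 0.4733185794311635 -0.1649307509446681
-0.11 0.47880970459566563 -0.12732958680806497
-0.076 0.48372281658495697 -0.09368643994899897
-0.0015 0.49448831197325716 -0.01996836815486909
-0.0035 0.4941993053856518 -0.021947376793637677
```

```bash
python3 - <<'E'
from h import *
st();delta([0.4943,-.0210,.078],-98.3)
E
```

```text
t 7.03 [ 0.4921 -0.0205  0.2371] [179.9  -0.  -98.2] F [ 0.2 -0.2 -0.9] op 0.0420 q [ 21.   3. -21.  -0. -67. -29.]
[0.4943, -0.021, 0.078] -98.3 {'d': array([ 1.000e-01, -2.400e+00,  1.591e+02]), 'a': array([ 0.1, -0. ,  0.1])}
```

```bash
python3 -m inch '[{"ax":0,"ay":0,"az":0,"dx":0,"dy":-2.4,"dz":50,"fingers":30},{"ax":0,"ay":0,"az":0,"dx":0,"dy":-2.4,"dz":90,"fingers":30},{"ax":0,"ay":0,"az":0,"dx":0,"dy":-2.4,"dz":120,"fingers":30},{"ax":0,"ay":0,"az":0,"dx":0,"dy":-2.4,"dz":120,"fingers":30},{"ax":0,"ay":0,"az":0,"dx":0,"dy":-2.4,"dz":120,"fingers":30}]'
python3 - <<'E'
from h import *
st();delta([0.4943,-.0210,.0735],-98.3)
E
```

```text
clock: 7.65
tool_pos: [0.4958, -0.0203, 0.1187]
orientation: [-179.9, 0.0, -98.2]
force: [0.1, -0.5, -0.9]
opening: 0.0416
t 7.65 [ 0.4958 -0.0203  0.1187] [-179.9    0.   -98.2] F [ 0.1 -0.5 -0.9] op 0.0416 q [ 20.  10. -30.   0. -50. -29.]
[0.4943, -0.021, 0.0735] -98.3 {'d': array([ 0.9,  1.4, 45.2]), 'a': array([-0.1,  0. ,  0.1])}
```

```bash
python3 -m inch '[{"ax":0,"ay":0,"az":0,"dx":0.9,"dy":1,"dz":20,"fingers":30},{"ax":0,"ay":0,"az":0,"dx":0.9,"dy":1,"dz":36,"fingers":30},{"ax":0,"ay":0,"az":0,"dx":0.9,"dy":1,"dz":41,"fingers":30},{"ax":0,"ay":0,"az":0,"dx":0.9,"dy":1,"dz":44,"fingers":30},{"ax":0,"ay":0,"az":0,"dx":0.9,"dy":1,"dz":44,"fingers":30}]'
python3 - <<'E'
from h import *
st();delta([0.4943,-.0210,.0735],-98.3)
E
```

```text
clock: 8.28
tool_pos: [0.4944, -0.0204, 0.0742]
orientation: [-179.9, 0.0, -98.2]
force: [0.4, 0.3, -1.0]
opening: 0.0417
t 8.28 [ 0.4944 -0.0204  0.0742] [-179.9    0.   -98.2] F [ 0.4  0.3 -1. ] op 0.0417 q [ 20.  13. -33.   0. -44. -29.]
[0.4943, -0.021, 0.0735] -98.3 {'d': array([0.6, 0. , 0.7]), 'a': array([-0.1,  0. ,  0.1])}
```

```bash
python3 -m inch '[{"ax":0,"ay":0,"az":0,"dx":0,"dy":0,"dz":1.2,"fingers":30},{"ax":0,"ay":0,"az":0,"dx":0,"dy":0,"dz":1.2,"fingers":30},{"ax":0,"ay":0,"az":0,"dx":0,"dy":0,"dz":0.8,"fingers":65},{"ax":0,"ay":0,"az":0,"dx":0,"dy":0,"dz":0.8,"fingers":65},{"ax":0,"ay":0,"az":0,"dx":0,"dy":0,"dz":0.8,"fingers":65},{"ax":0,"ay":0,"az":0,"dx":0,"dy":0,"dz":-30,"fingers":65},{"ax":0,"ay":0,"az":0,"dx":0,"dy":0,"dz":-90,"fingers":65},{"ax":0,"ay":0,"az":0,"dx":0,"dy":0,"dz":-150,"fingers":65}]'
python3 - <<'E'
from h import *
st();delta([0.4733,-.1649,.235],-8.3)
E
```

```text
clock: 9.28
tool_pos: [0.4935, -0.0207, 0.225]
orientation: [180.0, -0.0, -98.2]
force: [1.7, 0.3, 0.2]
opening: 0.0651
t 9.28 [ 0.4935 -0.0207  0.225 ] [180.   -0.  -98.2] F [1.7 0.3 0.2] op 0.0651 q [ 20.   3. -22.   0. -65. -29.]
[0.4733, -0.1649, 0.235] -8.3 {'d': array([145.6,  -0.5,  -9.9]), 'a': array([  0.1,   0. , -89.9])}
```

```bash
python3 -m inch '[{"ax":0,"ay":0,"az":-89.9,"dx":60,"dy":0,"dz":-15,"fingers":50},{"ax":0,"ay":0,"az":-89.9,"dx":145.6,"dy":0,"dz":-15,"fingers":50},{"ax":0,"ay":0,"az":-89.9,"dx":145.6,"dy":0,"dz":-15,"fingers":50},{"ax":0,"ay":0,"az":-89.9,"dx":145.6,"dy":0,"dz":-15,"fingers":50},{"ax":0,"ay":0,"az":-89.9,"dx":145.6,"dy":0,"dz":-15,"fingers":50},{"ax":0,"ay":0,"az":-89.9,"dx":145.6,"dy":0,"dz":-15,"fingers":50},{"ax":0,"ay":0,"az":-89.9,"dx":145.6,"dy":0,"dz":-15,"fingers":50},{"ax":0,"ay":0,"az":-89.9,"dx":145.6,"dy":0,"dz":-15,"fingers":50}]'
python3 -m inch '[{"ax":0,"ay":0,"az":-6,"dx":0,"dy":0,"dz":0,"fingers":50},{"ax":0,"ay":0,"az":-6,"dx":0,"dy":0,"dz":0,"fingers":50}]'
python3 - <<'E'
from h import *
st();delta([0.4733,-.1649,.121],-8.3)
s=snapshot("wrist"); cv2.imwrite("pics/w5.png",s["image"][:,:,::-1]); import pickle; pickle.dump(s,open("w5.pkl","wb"))
s=snapshot("scene"); crop(s,"pics/s5.png",(315,290),200,4)
E
```

```text
clock: 10.28
tool_pos: [0.4731, -0.1646, 0.2383]
orientation: [180.0, 0.0, -14.4]
force: [0.9, -0.3, 0.3]
opening: 0.05
clock: 10.52
tool_pos: [0.4731, -0.1646, 0.2384]
orientation: [180.0, 0.0, -8.8]
force: [-0.6, 0.4, -0.0]
opening: 0.0496
t 10.53 [ 0.4731 -0.1646  0.2384] [180.    0.   -8.8] F [-0.6  0.4 -0. ] op 0.0496 q [  3.   4. -20.  -0. -67.  78.]
[0.4733, -0.1649, 0.121] -8.3 {'d': array([  0.3,   0.2, 117.4]), 'a': array([ 0. ,  0. , -0.5])}
pics/s5.png 215 215 4
```

View pics/w5.png

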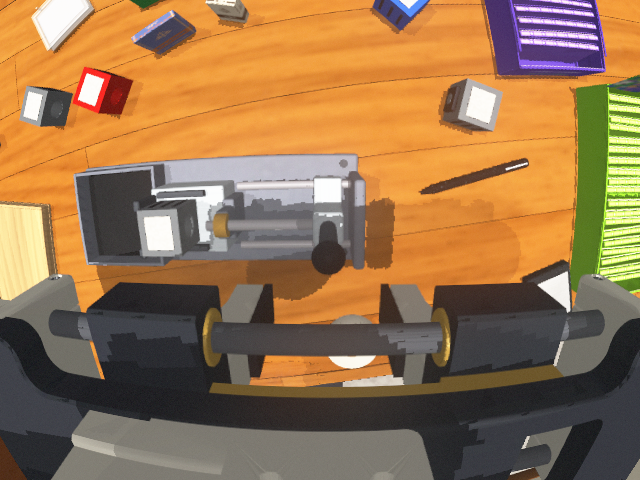

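View pics/s5.png

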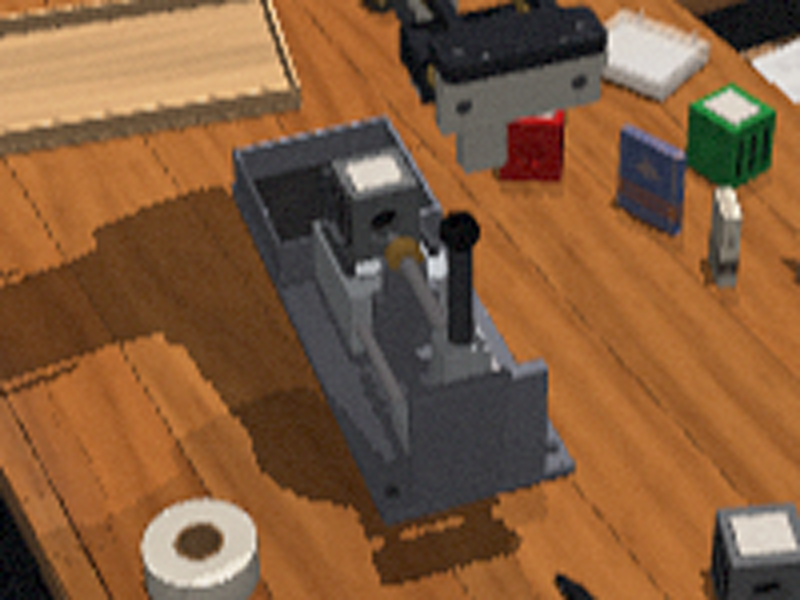

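```bash
python3 - <<'E'
from h import *
import pickle
s=pickle.load(open("w5.pkl","rb"))
crop(s,"pics/c8.png",(190,215),140,5)
crop(s,"pics/c9.png",(328,240),100,5)
E
```

```text
pics/c8.png 120 163 5
pics/c9.png 278 203 5
```

View pics/c8.png

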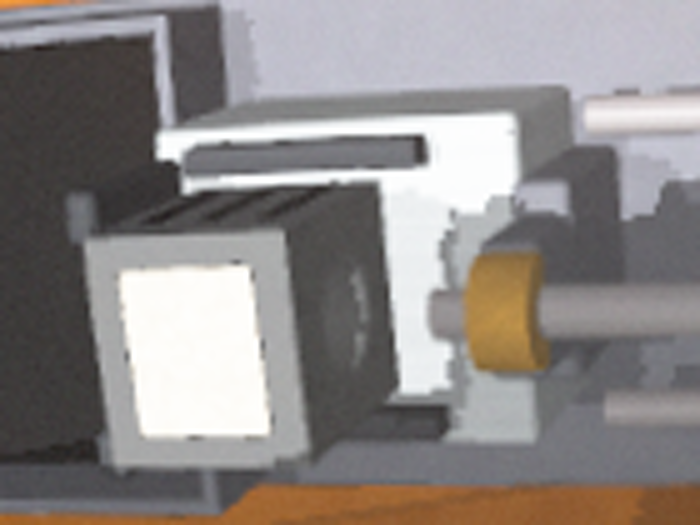

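View pics/c9.png

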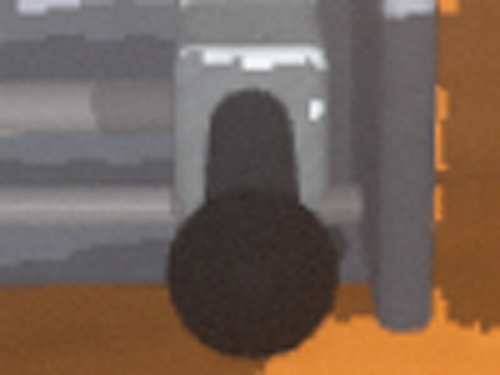

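```bash
cat >> h.py <<'E'
N0=np.array([.4947,-.0185]);NY=np.radians(-8.3)
def nf(p):  # world->nest
    c,s=np.cos(NY),np.sin(NY);d=np.array(p)[:2]-N0
    return np.round(np.array([c*d[0]+s*d[1],-s*d[0]+c*d[1]])*1000,1)
def nw(x,y): # nest mm->world
    c,s=np.cos(NY),np.sin(NY);x/=1000;y/=1000
    return N0+np.array([c*x-s*y,s*x+c*y])
E
python3 - <<'E'
from h import *
import pickle
s=pickle.load(open("w5.pkl","rb"))
P=quad(s,[(120+x/5,163+y/5) for x,y in [(88,239),(285,230),(313,466),(112,466)]],.105)
print(nf(P.mean(0)),[nf(p) for p in P])
b=atz(s,278+253/5,203+271/5,.172,True);print("ball",b,nf(b))
E
```

```text
c [ 0.4946 -0.0196] edges mm [np.float64(39.2), np.float64(42.0), np.float64(40.9), np.float64(41.9)] ang mod90 [np.float64(82.0), np.float64(82.2), np.float64(81.8), np.float64(79.8)]
[ 0.  -1.2] [array([20.9, 18.2]), array([ 21.1, -21. ]), array([-20.9, -21.4]), array([-21. ,  19.6])]
ball [ 0.47360233 -0.16554243  0.172     ] [   0.3 -148.5]
```

```bash
python3 -m inch '[{"ax":0,"ay":0,"az":0,"dx":0.3,"dy":0.2,"dz":0,"fingers":44},{"ax":0,"ay":0,"az":0,"dx":0.3,"dy":0.2,"dz":40,"fingers":44},{"ax":0,"ay":0,"az":0,"dx":0.3,"dy":0.2,"dz":80,"fingers":44},{"ax":0,"ay":0,"az":0,"dx":0.3,"dy":0.2,"dz":105,"fingers":44},{"ax":0,"ay":0,"az":0,"dx":0.3,"dy":0.2,"dz":116.5,"fingers":44},{"ax":0,"ay":0,"az":0,"dx":0.3,"dy":0.2,"dz":116.5,"fingers":44}]'
python3 - <<'E'
from h import *
st();print(nf(get_obs()["tool_pos"]))
E
```

```text
clock: 11.38
tool_pos: [0.4734, -0.1649, 0.1218]
orientation: [180.0, 0.1, -8.8]
force: [0.6, 0.0, 0.1]
opening: 0.044
t 11.38 [ 0.4734 -0.1649  0.1218] [ 1.8e+02  1.0e-01 -8.8e+00] F [0.6 0.  0.1] op 0.0440 q [  3.  10. -29.   0. -51.  78.]
[   0. -148.]
```

```bash
python3 -m inch '[{"ax":0,"ay":0,"az":0,"dx":0,"dy":0,"dz":0,"fingers":24},{"ax":0,"ay":0,"az":0,"dx":0,"dy":0,"dz":0,"fingers":18},{"ax":0,"ay":0,"az":0,"dx":0,"dy":0,"dz":0,"fingers":5},{"ax":0,"ay":0,"az":0,"dx":0,"dy":0,"dz":0,"fingers":5},{"ax":0,"ay":0,"az":0,"dx":0,"dy":0,"dz":0,"fingers":5}]'
python3 -m inch '[{"ax":0,"ay":0,"az":0,"dx":-0.1,"dy":-8,"dz":0,"fingers":5},{"ax":0,"ay":0,"az":0,"dx":-0.1,"dy":-16,"dz":0,"fingers":5},{"ax":0,"ay":0,"az":0,"dx":-0.2,"dy":-24,"dz":0,"fingers":5},{"ax":0,"ay":0,"az":0,"dx":-0.3,"dy":-30,"dz":0,"fingers":5},{"ax":0,"ay":0,"az":0,"dx":-0.3,"dy":-35,"dz":0,"fingers":5},{"ax":0,"ay":0,"az":0,"dx":-0.4,"dy":-40,"dz":0,"fingers":5},{"ax":0,"ay":0,"az":0,"dx":-0.4,"dy":-45,"dz":0,"fingers":5},{"ax":0,"ay":0,"az":0,"dx":-0.4,"dy":-50,"dz":0,"fingers":5}]'
python3 - <<'E'
from h import *
print(nf(get_obs()["tool_pos"]))
s=snapshot("wrist"); crop(s,"pics/c10.png",(190,215),200,4)
E
```

```text
clock: 12.0
tool_pos: [0.4739, -0.1652, 0.1228]
orientation: [180.0, -0.1, -8.8]
force: [-1.1, -1.1, 6.4]
opening: 0.0173
clock: 13.0
tool_pos: [0.481, -0.116, 0.1227]
orientation: [179.9, -0.0, -8.8]
force: [-1.1, -4.6, 6.4]
opening: 0.0171
[  0.5 -98.4]
pics/c10.png 90 140 4
```

View pics/c10.png

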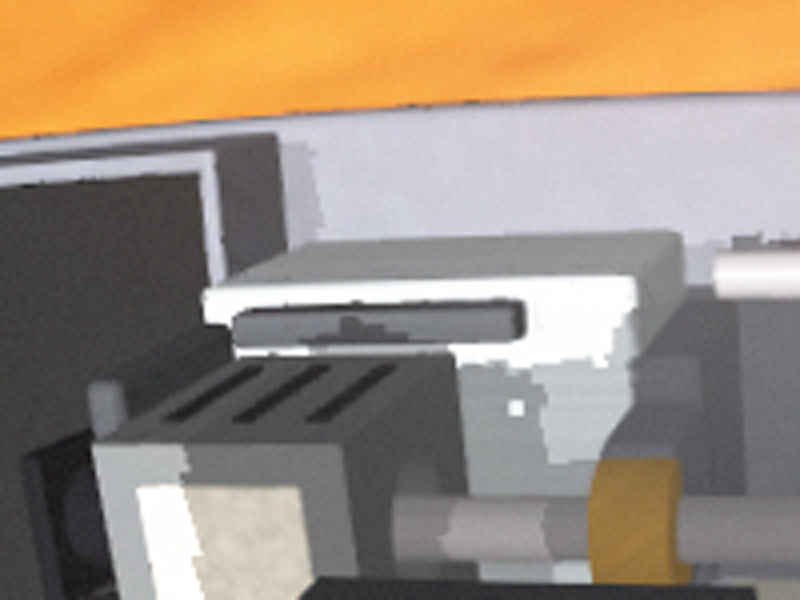

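```bash
python3 -m inch '[{"ax":0,"ay":0,"az":0,"dx":-0.1,"dy":-5,"dz":0,"fingers":5},{"ax":0,"ay":0,"az":0,"dx":-0.1,"dy":-10,"dz":0,"fingers":5},{"ax":0,"ay":0,"az":0,"dx":-0.1,"dy":-15,"dz":0,"fingers":5},{"ax":0,"ay":0,"az":0,"dx":-0.2,"dy":-20,"dz":0,"fingers":5},{"ax":0,"ay":0,"az":0,"dx":-0.2,"dy":-24,"dz":0,"fingers":5},{"ax":0,"ay":0,"az":0,"dx":-0.2,"dy":-24.5,"dz":0,"fingers":5},{"ax":0,"ay":0,"az":0,"dx":-0.2,"dy":-24.5,"dz":0,"fingers":5},{"ax":0,"ay":0,"az":0,"dx":-0.2,"dy":-24.5,"dz":0,"fingers":5}]'
python3 - <<'E'
from h import *
print(nf(get_obs()["tool_pos"]))
s=snapshot("wrist"); cv2.imwrite("pics/w6.png",s["image"][:,:,::-1])
E
```

```text
clock: 14.05
tool_pos: [0.4846, -0.0919, 0.1228]
orientation: [179.9, -0.1, -8.8]
force: [-1.5, -6.4, 6.1]
opening: 0.0172
[  0.6 -74.1]
```

View pics/w6.png

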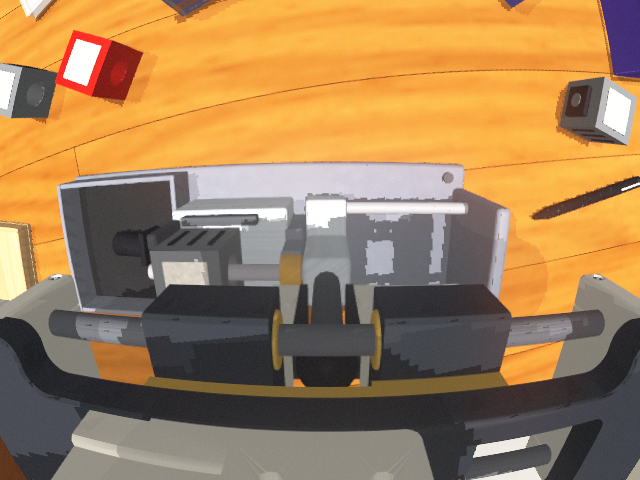

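```bash
python3 -m inch '[{"ax":0,"ay":0,"az":0,"dx":0,"dy":3,"dz":0,"fingers":5},{"ax":0,"ay":0,"az":0,"dx":0,"dy":8,"dz":0,"fingers":5},{"ax":0,"ay":0,"az":0,"dx":0.1,"dy":13,"dz":0,"fingers":5},{"ax":0,"ay":0,"az":0,"dx":0.1,"dy":18,"dz":0,"fingers":5},{"ax":0,"ay":0,"az":0,"dx":0.2,"dy":23,"dz":0,"fingers":5},{"ax":0,"ay":0,"az":0,"dx":0.2,"dy":28,"dz":0,"fingers":5},{"ax":0,"ay":0,"az":0,"dx":0.3,"dy":33,"dz":0,"fingers":5},{"ax":0,"ay":0,"az":0,"dx":0.3,"dy":38,"dz":0,"fingers":5}]'
python3 -m inch '[{"ax":0,"ay":0,"az":0,"dx":0,"dy":5,"dz":0,"fingers":5},{"ax":0,"ay":0,"az":0,"dx":0,"dy":10,"dz":0,"fingers":5},{"ax":0,"ay":0,"az":0,"dx":0.1,"dy":15,"dz":0,"fingers":5},{"ax":0,"ay":0,"az":0,"dx":0.1,"dy":20,"dz":0,"fingers":5},{"ax":0,"ay":0,"az":0,"dx":0.2,"dy":25,"dz":0,"fingers":5},{"ax":0,"ay":0,"az":0,"dx":0.2,"dy":30,"dz":0,"fingers":5},{"ax":0,"ay":0,"az":0,"dx":0.3,"dy":33.5,"dz":0,"fingers":5},{"ax":0,"ay":0,"az":0,"dx":0.3,"dy":35.5,"dz":0,"fingers":5}]'
python3 -m inch '[{"ax":0,"ay":0,"az":0,"dx":0,"dy":0.8,"dz":0,"fingers":5},{"ax":0,"ay":0,"az":0,"dx":0,"dy":1,"dz":0,"fingers":5}]'
python3 - <<'E'
from h import *
st();print(nf(get_obs()["tool_pos"]))
s=snapshot("wrist"); cv2.imwrite("pics/w7.png",s["image"][:,:,::-1])
E
```

```text
clock: 15.1
tool_pos: [0.4791, -0.1295, 0.1228]
orientation: [180.0, -0.1, -8.8]
force: [-1.1, -2.9, 6.0]
opening: 0.0171
clock: 16.1
tool_pos: [0.474, -0.1644, 0.1228]
orientation: [180.0, -0.1, -8.8]
force: [-1.5, -2.2, 5.9]
opening: 0.0169
clock: 16.35
tool_pos: [0.4739, -0.1652, 0.1228]
orientation: [180.0, -0.1, -8.8]
force: [-0.8, -1.5, 6.8]
opening: 0.0171
t 16.35 [ 0.4739 -0.1652  0.1228] [ 1.8e+02 -1.0e-01 -8.8e+00] F [-0.8 -1.5  6.8] op 0.0171 q [  3.  10. -29.   0. -51.  78.]
[   0.6 -148.2]
```

View pics/w7.png

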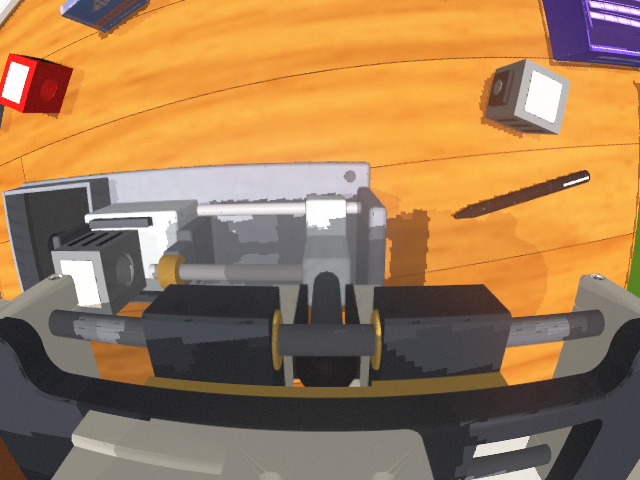

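```bash
python3 -m inch '[{"ax":0,"ay":0,"az":0,"dx":0,"dy":0.7,"dz":0,"fingers":5},{"ax":0,"ay":0,"az":0,"dx":0,"dy":0.7,"dz":0,"fingers":22},{"ax":0,"ay":0,"az":0,"dx":0,"dy":0.5,"dz":0,"fingers":44},{"ax":0,"ay":0,"az":0,"dx":0,"dy":0.5,"dz":0,"fingers":44},{"ax":0,"ay":0,"az":0,"dx":0,"dy":0.5,"dz":-30,"fingers":44},{"ax":0,"ay":0,"az":0,"dx":0,"dy":0,"dz":-80,"fingers":44},{"ax":0,"ay":0,"az":0,"dx":0,"dy":0,"dz":-130,"fingers":44},{"ax":0,"ay":0,"az":0,"dx":0,"dy":0,"dz":-130,"fingers":44}]'
python3 - <<'E'
from h import *
st();t=nw(0,0.5);delta([t[0],t[1],.20],-98.3)
s=snapshot("wrist"); cv2.imwrite("pics/w8.png",s["image"][:,:,::-1]);import pickle; pickle.dump(s,open("w8.pkl","wb"))
E
```

```text
clock: 17.4
tool_pos: [0.4757, -0.165, 0.2561]
orientation: [-180.0, -0.4, -8.8]
force: [0.3, 0.1, -1.1]
opening: 0.0441
t 17.40 [ 0.4757 -0.165   0.2561] [-180.    -0.4   -8.8] F [ 0.3  0.1 -1.1] op 0.0441 q [  3.   3. -18.   0. -69.  78.]
[np.float64(0.49477217810050045), np.float64(-0.018005237105465515), 0.2] -98.3 {'d': array([  -3.9, -148.2,   56.1]), 'a': array([-0.4, -0.3, 89.5])}
```

View pics/w8.png

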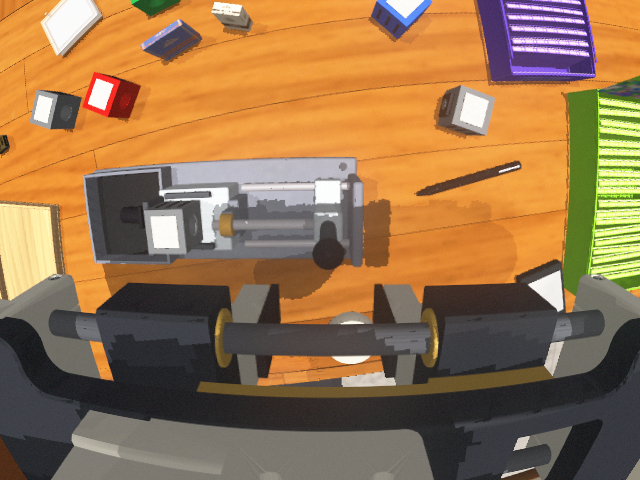

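```bash
python3 - <<'E'
from h import *
import pickle
s=pickle.load(open("w8.pkl","rb"))
crop(s,"pics/c11.png",(160,225),130,6)
E
```

```text
pics/c11.png 95 177 6
```

View pics/c11.png

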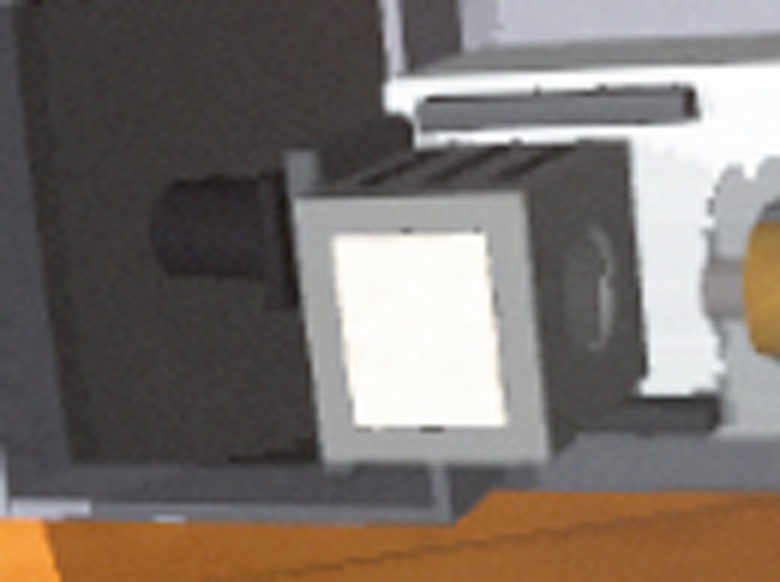

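```bash
python3 -m inch '[{"ax":0,"ay":0,"az":89.5,"dx":-4,"dy":-60,"dz":0,"fingers":70},{"ax":0,"ay":0,"az":89.5,"dx":-4,"dy":-148,"dz":0,"fingers":70},{"ax":0,"ay":0,"az":89.5,"dx":-4,"dy":-148,"dz":40,"fingers":70},{"ax":0,"ay":0,"az":89.5,"dx":-4,"dy":-148,"dz":56,"fingers":70},{"ax":0,"ay":0,"az":89.5,"dx":-4,"dy":-148,"dz":56,"fingers":70},{"ax":0,"ay":0,"az":89.5,"dx":-4,"dy":-148,"dz":56,"fingers":70},{"ax":0,"ay":0,"az":89.5,"dx":-4,"dy":-148,"dz":56,"fingers":70},{"ax":0,"ay":0,"az":89.5,"dx":-4,"dy":-148,"dz":56,"fingers":70}]'
python3 -m inch '[{"ax":0,"ay":0,"az":5,"dx":0,"dy":0,"dz":0,"fingers":70},{"ax":0,"ay":0,"az":5,"dx":0,"dy":0,"dz":0,"fingers":70}]'
```

```text
clock: 18.45
tool_pos: [0.4913, -0.0181, 0.1945]
orientation: [179.9, -0.0, -92.3]
force: [-0.4, 0.1, 0.7]
opening: 0.0699
clock: 18.7
tool_pos: [0.4914, -0.0181, 0.1948]
orientation: [179.9, -0.0, -96.9]
force: [0.7, 0.5, -0.6]
opening: 0.07
```

```bash
python3 - <<'E'
from h import *
import pickle
s=pickle.load(open("w8.pkl","rb"))
P=quad(s,[(95+x/6,177+y/6) for x,y in [(297,198),(525,192),(550,463),(323,468)]],.105); print(nf(P.mean(0)))
t=nw(0,0.5);delta([t[0],t[1],.073],-98.3)
E
```

```text
c [ 0.4948 -0.0169] edges mm [np.float64(39.4), np.float64(42.3), np.float64(40.3), np.float64(43.6)] ang mod90 [np.float64(81.2), np.float64(81.1), np.float64(83.0), np.float64(79.8)]
[-0.1  1.6]
[np.float64(0.49477217810050045), np.float64(-0.018005237105465515), 0.073] -98.3 {'d': array([ -0.5,  -3.6, 121.8]), 'a': array([ 0.1, -0. ,  1.4])}
```

```bash
python3 -m inch '[{"ax":0,"ay":0,"az":1.4,"dx":-0.5,"dy":-2,"dz":50,"fingers":70},{"ax":0,"ay":0,"az":1.4,"dx":-0.5,"dy":-2,"dz":90,"fingers":70},{"ax":0,"ay":0,"az":1.4,"dx":-0.5,"dy":-2,"dz":115,"fingers":70},{"ax":0,"ay":0,"az":1.4,"dx":-0.5,"dy":-2,"dz":121,"fingers":70},{"ax":0,"ay":0,"az":1.4,"dx":-0.5,"dy":-2,"dz":121,"fingers":30},{"ax":0,"ay":0,"az":1.4,"dx":-0.5,"dy":-2,"dz":121,"fingers":30},{"ax":0,"ay":0,"az":1.4,"dx":-0.5,"dy":-2,"dz":121,"fingers":30},{"ax":0,"ay":0,"az":1.4,"dx":-0.5,"dy":-2,"dz":121,"fingers":30}]'
python3 -m inch '[{"ax":0,"ay":0,"az":0,"dx":0,"dy":0,"dz":0,"fingers":30},{"ax":0,"ay":0,"az":0,"dx":0,"dy":0,"dz":-30,"fingers":30},{"ax":0,"ay":0,"az":0,"dx":0,"dy":0,"dz":-80,"fingers":30},{"ax":0,"ay":0,"az":0,"dx":0,"dy":0,"dz":-110,"fingers":30},{"ax":0,"ay":0,"az":0,"dx":0,"dy":0,"dz":-110,"fingers":30}]'
python3 - <<'E'
from h import *
st()
c,s_=np.cos(np.radians(-14.7)),np.sin(np.radians(-14.7))
for x in(-65,0,65): print(x,(.454+c*x/1000,.294+s_*x/1000))
delta([.391,.310,.183],-14.7)
E
```

```text
clock: 19.7
tool_pos: [0.4947, -0.0176, 0.0758]
orientation: [-179.9, 0.0, -98.3]
force: [-1.0, 0.4, 5.2]
opening: 0.0418
clock: 20.32
tool_pos: [0.4955, -0.0174, 0.1875]
orientation: [-179.7, 0.1, -98.3]
force: [-0.6, -0.2, -2.5]
opening: 0.0417
t 20.32 [ 0.4955 -0.0174  0.1875] [-1.797e+02  1.000e-01 -9.830e+01] F [-0.6 -0.2 -2.5] op 0.0417 q [ 21.   5. -25.   0. -60. -29.]
-65 (np.float64(0.39112759606956804), np.float64(0.31049426639801236))
0 (np.float64(0.454), np.float64(0.294))
65 (np.float64(0.516872403930432), np.float64(0.2775057336019876))
[0.391, 0.31, 0.183] -14.7 {'d': array([-308.8,  150.8,    4.5]), 'a': array([ -0.3,  -0.1, -83.6])}
```

```bash
python3 -m inch '[{"ax":0,"ay":0,"az":-83.6,"dx":-309,"dy":151,"dz":0,"fingers":30},{"ax":0,"ay":0,"az":-83.6,"dx":-309,"dy":151,"dz":0,"fingers":30},{"ax":0,"ay":0,"az":-83.6,"dx":-309,"dy":151,"dz":0,"fingers":30},{"ax":0,"ay":0,"az":-83.6,"dx":-309,"dy":151,"dz":0,"fingers":30},{"ax":0,"ay":0,"az":-83.6,"dx":-309,"dy":151,"dz":0,"fingers":30},{"ax":0,"ay":0,"az":-83.6,"dx":-309,"dy":151,"dz":0,"fingers":30},{"ax":0,"ay":0,"az":-83.6,"dx":-309,"dy":151,"dz":0,"fingers":30},{"ax":0,"ay":0,"az":-83.6,"dx":-309,"dy":151,"dz":0,"fingers":30}]'
python3 -m inch '[{"ax":0,"ay":0,"az":0,"dx":0,"dy":0,"dz":0,"fingers":30}]'
python3 - <<'E'
from h import *
st();delta([.391,.310,.028],-14.7)
s=snapshot("wrist"); cv2.imwrite("pics/w9.png",s["image"][:,:,::-1]);import pickle; pickle.dump(s,open("w9.pkl","wb"))
E
```

```text
clock: 21.32
tool_pos: [0.3886, 0.3098, 0.1835]
orientation: [179.9, 0.1, -14.4]
force: [0.3, -0.8, -1.1]
opening: 0.0421
clock: 21.45
tool_pos: [0.389, 0.3095, 0.1839]
orientation: [179.9, 0.0, -14.8]
force: [-0.3, -0.3, -0.8]
opening: 0.0418
t 21.45 [0.389  0.3095 0.1839] [179.9   0.  -14.8] F [-0.3 -0.3 -0.8] op 0.0418 q [ 61.   6. -25.  -0. -60.  14.]
[0.391, 0.31, 0.028] -14.7 {'d': array([  1.9,  -1.3, 155.9]), 'a': array([ 0.1,  0. , -0.1])}
```

View pics/w9.png

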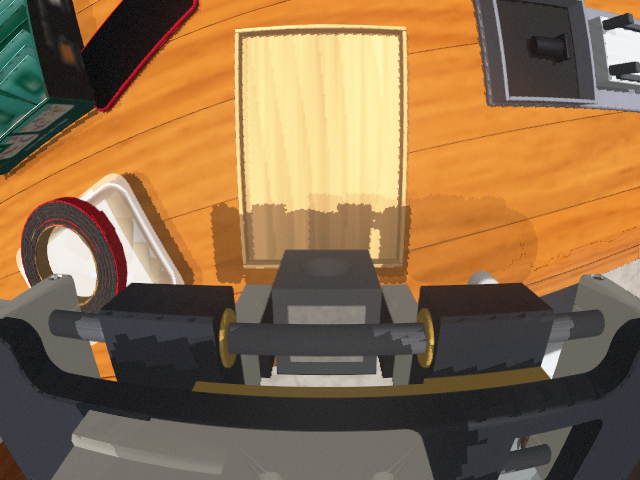

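```bash
python3 - <<'E'
from h import *
import pickle
s=pickle.load(open("w9.pkl","rb"))
P=quad(s,[(236,30),(406,27),(408,267),(239,269)],.02)
P=quad(s,[(243,38),(402,34),(400,262),(247,264)],.004)
print(P)
E
```

```text
c [0.4542 0.2967] edges mm [np.float64(148.2), np.float64(219.5), np.float64(159.1), np.float64(219.4)] ang mod90 [np.float64(76.0), np.float64(77.2), np.float64(76.0), np.float64(74.3)]
c [0.4523 0.2966] edges mm [np.float64(144.9), np.float64(217.7), np.float64(150.0), np.float64(216.3)] ang mod90 [np.float64(76.6), np.float64(76.1), np.float64(76.0), np.float64(74.7)]
[[0.57411015 0.33974403]
 [0.54052384 0.19877806]
 [0.3292323  0.25115756]
 [0.36540458 0.39670589]]
```

```bash
python3 -m inch '[{"ax":0,"ay":0,"az":0,"dx":4.2,"dy":-3.7,"dz":50,"fingers":30},{"ax":0,"ay":0,"az":0,"dx":4.2,"dy":-3.7,"dz":100,"fingers":30},{"ax":0,"ay":0,"az":0,"dx":4.2,"dy":-3.7,"dz":135,"fingers":30},{"ax":0,"ay":0,"az":0,"dx":4.2,"dy":-3.7,"dz":152,"fingers":30},{"ax":0,"ay":0,"az":0,"dx":4.2,"dy":-3.7,"dz":156,"fingers":30},{"ax":0,"ay":0,"az":0,"dx":4.2,"dy":-3.7,"dz":156,"fingers":30}]'
```

```text
clock: 22.25
tool_pos: [0.3947, 0.3124, 0.0292]
orientation: [180.0, -0.0, -14.8]
force: [-0.0, 0.8, -1.5]
opening: 0.0416
```

```bash
python3 -m inch '[{"ax":0,"ay":0,"az":0,"dx":0,"dy":0,"dz":2.5,"fingers":30},{"ax":0,"ay":0,"az":0,"dx":0,"dy":0,"dz":4.3,"fingers":30},{"ax":0,"ay":0,"az":0,"dx":0,"dy":0,"dz":4.3,"fingers":30},{"ax":0,"ay":0,"az":0,"dx":0,"dy":0,"dz":4,"fingers":62},{"ax":0,"ay":0,"az":0,"dx":0,"dy":0,"dz":4,"fingers":62},{"ax":0,"ay":0,"az":0,"dx":0,"dy":0,"dz":-30,"fingers":62},{"ax":0,"ay":0,"az":0,"dx":0,"dy":0,"dz":-90,"fingers":62},{"ax":0,"ay":0,"az":0,"dx":0,"dy":0,"dz":-150,"fingers":62}]'
python3 - <<'E'
from h import *
st();delta([0.56,.03,.25],-100)
s=snapshot("wrist"); cv2.imwrite("pics/w10.png",s["image"][:,:,::-1])
E
```

```text
clock: 23.25
tool_pos: [0.3944, 0.312, 0.1807]
orientation: [180.0, 0.0, -14.7]
force: [0.5, 1.5, -0.1]
opening: 0.0622
t 23.25 [0.3944 0.312  0.1807] [180.    0.  -14.7] F [ 0.5  1.5 -0.1] op 0.0622 q [ 61.   6. -24.   0. -59.  14.]
[0.56, 0.03, 0.25] -100 {'d': array([231.9, 230.7, -69.1]), 'a': array([ 0. , -0. , 85.3])}
```

View pics/w10.png

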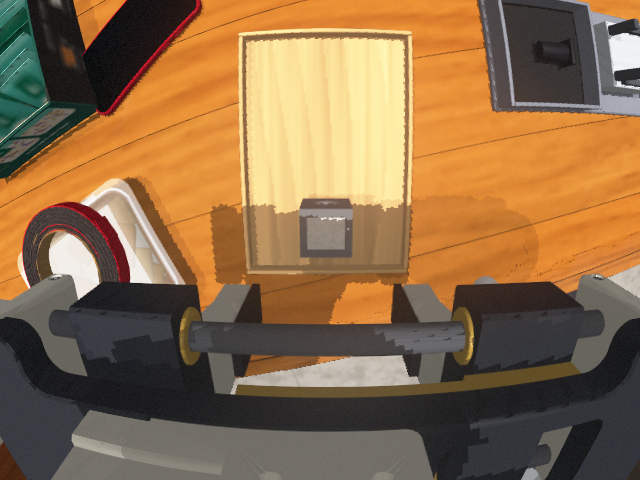

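```bash
python3 -m inch '[{"ax":0,"ay":0,"az":0,"dx":132,"dy":9,"dz":-20,"fingers":87},{"ax":0,"ay":0,"az":0,"dx":132,"dy":9,"dz":-20,"fingers":87},{"ax":0,"ay":0,"az":0,"dx":132,"dy":9,"dz":-20,"fingers":87},{"ax":0,"ay":0,"az":0,"dx":132,"dy":9,"dz":-20,"fingers":87}]'
python3 - <<'E'
from h import *
st()
s=snapshot("wrist"); cv2.imwrite("pics/w11.png",s["image"][:,:,::-1]);import pickle; pickle.dump(s,open("w11.pkl","wb"))
E
```

```text
clock: 23.8
tool_pos: [0.52, 0.2696, 0.1984]
orientation: [180.0, 0.0, -14.8]
force: [0.1, 0.3, 0.9]
opening: 0.0863
t 23.80 [0.52   0.2696 0.1984] [180.    0.  -14.8] F [0.1 0.3 0.9] op 0.0863 q [ 47.  13. -13.  -0. -63.  29.]
```

View pics/w11.png

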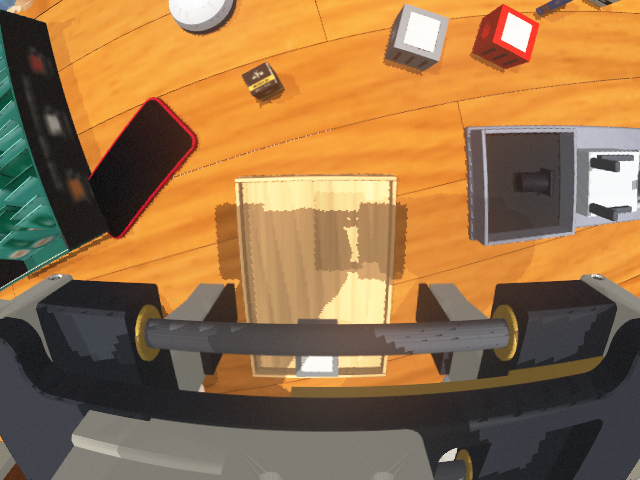

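```bash
python3 - <<'E'
from h import *
import pickle
s=pickle.load(open("w11.pkl","rb"))
s["image"]=cv2.convertScaleAbs(s["image"],alpha=1.5,beta=15)
crop(s,"pics/c12.png",(417,37),100,8)
E
```

```text
pics/c12.png 367 0 8
```

View pics/c12.png

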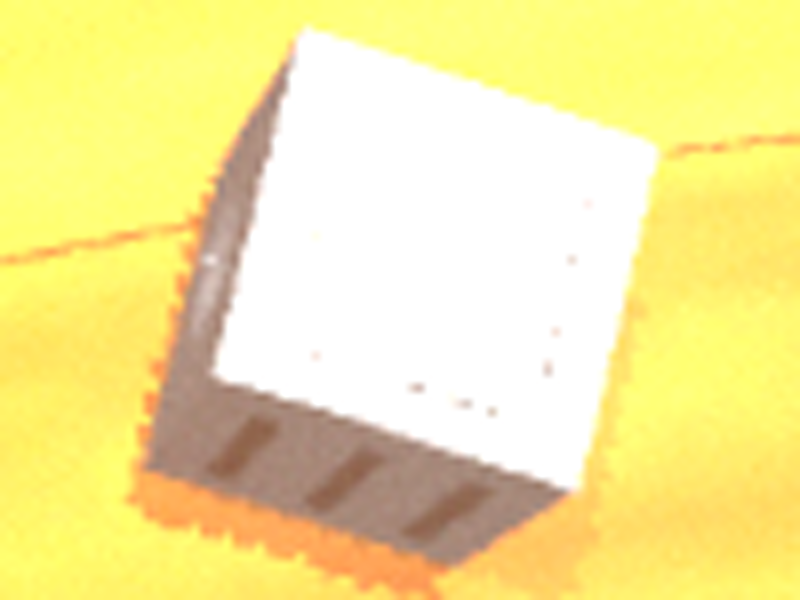

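```bash
python3 - <<'E'
from h import *
import pickle
s=pickle.load(open("w11.pkl","rb"))
P=quad(s,[(367+x/8,y/8) for x,y in [(303,28),(658,150),(580,488),(213,375)]],.05)
c=P.mean(0)
for psi in(-29.,-119.,61): delta([c[0],c[1],.15],psi-0)
E
```

```text
c [0.6632 0.1497] edges mm [np.float64(40.0), np.float64(41.1), np.float64(40.4), np.float64(41.9)] ang mod90 [np.float64(60.7), np.float64(61.4), np.float64(61.9), np.float64(60.9)]
[np.float64(0.6631929029965986), np.float64(0.14967098071886387), 0.15] -29.0 {'d': array([169.8,  79.5,  48.4]), 'a': array([ 0. ,  0. , 14.2])}
[np.float64(0.6631929029965986), np.float64(0.14967098071886387), 0.15] -119.0 {'d': array([169.8,  79.5,  48.4]), 'a': array([ 1.000e-01, -0.000e+00,  1.042e+02])}
[np.float64(0.6631929029965986), np.float64(0.14967098071886387), 0.15] 61 {'d': array([169.8,  79.5,  48.4]), 'a': array([  0. ,   0.1, -75.8])}
```

```bash
python3 - <<'E'
from h import *
import pickle
s=pickle.load(open("w11.pkl","rb"))
r=atz(s,514,32,.05,True);c=np.array([.6632,.1497]);a=np.radians(-28.8)
d=r[:2]-c; print(r,"in C frame",d[0]*np.cos(a)+d[1]*np.sin(a),-d[0]*np.sin(a)+d[1]*np.cos(a))
E
```

```text
[0.65303998 0.06211358 0.05      ] in C frame 0.03329178461356137 -0.0816471931039224
```

```bash
python3 -m inch '[{"ax":0,"ay":0,"az":-75.8,"dx":170,"dy":79.5,"dz":0,"fingers":75},{"ax":0,"ay":0,"az":-75.8,"dx":170,"dy":79.5,"dz":0,"fingers":75},{"ax":0,"ay":0,"az":-75.8,"dx":170,"dy":79.5,"dz":0,"fingers":75},{"ax":0,"ay":0,"az":-75.8,"dx":170,"dy":79.5,"dz":0,"fingers":75},{"ax":0,"ay":0,"az":-75.8,"dx":170,"dy":79.5,"dz":0,"fingers":75},{"ax":0,"ay":0,"az":-75.8,"dx":170,"dy":79.5,"dz":0,"fingers":75},{"ax":0,"ay":0,"az":-75.8,"dx":170,"dy":79.5,"dz":0,"fingers":75},{"ax":0,"ay":0,"az":-75.8,"dx":170,"dy":79.5,"dz":0,"fingers":75}]'
python3 - <<'E'
from h import *
st();
s=snapshot("wrist"); cv2.imwrite("pics/w12.png",s["image"][:,:,::-1]);import pickle; pickle.dump(s,open("w12.pkl","wb"));crop(s,"pics/c13.png",(327,225),100,8)
E
```

```text
clock: 24.85
tool_pos: [0.6628, 0.1514, 0.199]
orientation: [-180.0, 0.0, 61.4]
force: [-0.2, -0.2, -0.0]
opening: 0.0745
t 24.85 [0.6628 0.1514 0.199 ] [-180.     0.    61.4] F [-0.2 -0.2 -0. ] op 0.0745 q [ 29.  22.  -1.  -0. -67. 122.]
pics/c13.png 277 188 8
```

View pics/w12.png

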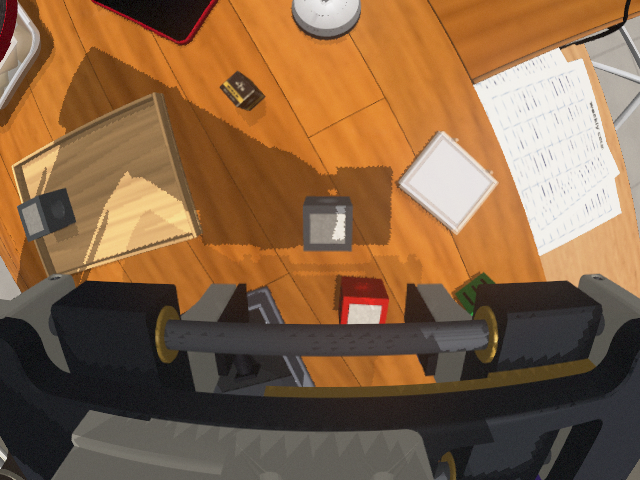

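View pics/c13.png

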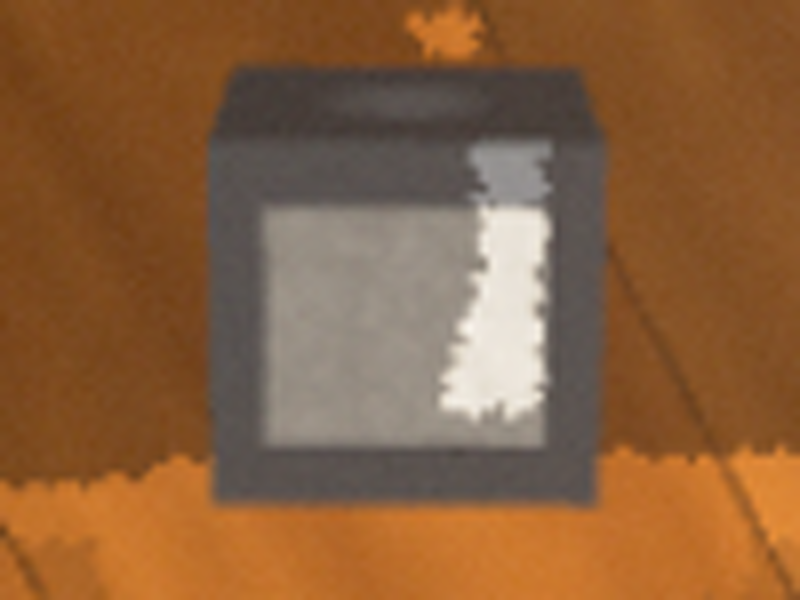

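```bash
python3 - <<'E'
from h import *
import pickle
s=pickle.load(open("w12.pkl","rb"))
P=quad(s,[(277+x/8,188+y/8) for x,y in [(210,140),(604,140),(597,502),(214,502)]],.05)
c=P.mean(0)
delta([c[0],c[1],.0165],61.4)
E
```

```text
c [0.6639 0.1498] edges mm [np.float64(41.5), np.float64(39.9), np.float64(41.6), np.float64(39.9)] ang mod90 [np.float64(61.4), np.float64(61.3), np.float64(61.4), np.float64(61.1)]
[np.float64(0.6638636005688568), np.float64(0.14975742968123196), 0.0165] 61.4 {'d': array([ -0.9,   1.7, 182.5]), 'a': array([-0.,  0., -0.])}
```

```bash
python3 -m inch '[{"ax":0,"ay":0,"az":0,"dx":-0.9,"dy":1.5,"dz":60,"fingers":75},{"ax":0,"ay":0,"az":0,"dx":-0.9,"dy":1.5,"dz":115,"fingers":75},{"ax":0,"ay":0,"az":0,"dx":-0.9,"dy":1.5,"dz":155,"fingers":75},{"ax":0,"ay":0,"az":0,"dx":-0.9,"dy":1.5,"dz":181,"fingers":75},{"ax":0,"ay":0,"az":0,"dx":-0.9,"dy":1.5,"dz":181,"fingers":75},{"ax":0,"ay":0,"az":0,"dx":-0.9,"dy":1.5,"dz":181,"fingers":30},{"ax":0,"ay":0,"az":0,"dx":-0.9,"dy":1.5,"dz":181,"fingers":30},{"ax":0,"ay":0,"az":0,"dx":-0.9,"dy":1.5,"dz":181,"fingers":30}]'
python3 -m inch '[{"ax":0,"ay":0,"az":0,"dx":0,"dy":0,"dz":0,"fingers":30},{"ax":0,"ay":0,"az":0,"dx":0,"dy":0,"dz":0,"fingers":30},{"ax":0,"ay":0,"az":0,"dx":0,"dy":0,"dz":-40,"fingers":30},{"ax":0,"ay":0,"az":0,"dx":0,"dy":0,"dz":-100,"fingers":30},{"ax":0,"ay":0,"az":0,"dx":0,"dy":0,"dz":-130,"fingers":30},{"ax":0,"ay":0,"az":0,"dx":0,"dy":0,"dz":-130,"fingers":30}]'
python3 - <<'E'
from h import *
st(); delta([.454,.2965,.147],-14.6)
E
```

```text
clock: 25.9
tool_pos: [0.6655, 0.1489, 0.0193]
orientation: [179.9, -0.1, 61.1]
force: [-0.3, -1.0, 0.8]
opening: 0.0504
clock: 26.65
tool_pos: [0.6665, 0.149, 0.1512]
orientation: [179.8, -0.2, 61.1]
force: [0.2, 0.4, -2.2]
opening: 0.0422
t 26.65 [0.6665 0.149  0.1512] [179.8  -0.2  61.1] F [ 0.2  0.4 -2.2] op 0.0422 q [ 29.  24.  -4.   0. -61. 122.]
[0.454, 0.2965, 0.147] -14.6 {'d': array([  26.3, -257.3,    3.5]), 'a': array([-0. , -0.3, 75.7])}
```

```bash
python3 -m inch '[{"ax":0,"ay":0,"az":75.7,"dx":26,"dy":-257,"dz":0,"fingers":30},{"ax":0,"ay":0,"az":75.7,"dx":26,"dy":-257,"dz":0,"fingers":30},{"ax":0,"ay":0,"az":75.7,"dx":26,"dy":-257,"dz":0,"fingers":30},{"ax":0,"ay":0,"az":75.7,"dx":26,"dy":-257,"dz":0,"fingers":30},{"ax":0,"ay":0,"az":75.7,"dx":26,"dy":-257,"dz":0,"fingers":30},{"ax":0,"ay":0,"az":75.7,"dx":26,"dy":-257,"dz":0,"fingers":30},{"ax":0,"ay":0,"az":75.7,"dx":26,"dy":-257,"dz":0,"fingers":30},{"ax":0,"ay":0,"az":75.7,"dx":26,"dy":-257,"dz":0,"fingers":30}]'
python3 -m inch '[{"ax":0,"ay":0,"az":0,"dx":0,"dy":0,"dz":0,"fingers":30}]'
python3 - <<'E'
from h import *
st(); delta([.454,.2965,.025],-14.6)
E
```

```text
clock: 27.65
tool_pos: [0.4519, 0.295, 0.1466]
orientation: [179.9, 0.1, -14.8]
force: [0.0, -0.5, -1.2]
opening: 0.0417
clock: 27.78
tool_pos: [0.4521, 0.295, 0.1468]
orientation: [179.9, 0.1, -14.6]
force: [-0.3, -0.8, -1.0]
opening: 0.0417
t 27.77 [0.4521 0.295  0.1468] [ 1.799e+02  1.000e-01 -1.460e+01] F [-0.3 -0.8 -1. ] op 0.0417 q [ 54.  12. -23.  -0. -56.  21.]
[0.454, 0.2965, 0.025] -14.6 {'d': array([  1.6,  -2.2, 121.7]), 'a': array([ 0.1,  0.1, -0. ])}
```

```bash
python3 -m inch '[{"ax":0,"ay":0,"az":0,"dx":1.6,"dy":-2,"dz":50,"fingers":30},{"ax":0,"ay":0,"az":0,"dx":1.6,"dy":-2,"dz":95,"fingers":30},{"ax":0,"ay":0,"az":0,"dx":1.6,"dy":-2,"dz":115,"fingers":30},{"ax":0,"ay":0,"az":0,"dx":1.6,"dy":-2,"dz":120,"fingers":30},{"ax":0,"ay":0,"az":0,"dx":1.6,"dy":-2,"dz":120,"fingers":30}]'
python3 - <<'E'
from h import *
st()
E
```

```text
clock: 28.4
tool_pos: [0.4548, 0.2971, 0.028]
orientation: [180.0, 0.0, -14.6]
force: [1.2, 0.1, -1.7]
opening: 0.0422
t 28.40 [0.4548 0.2971 0.028 ] [180.    0.  -14.6] F [ 1.2  0.1 -1.7] op 0.0422 q [ 54.  21. -30.   0. -40.  22.]
```

```bash
python3 -m inch '[{"ax":0,"ay":0,"az":0,"dx":0,"dy":0,"dz":2,"fingers":30},{"ax":0,"ay":0,"az":0,"dx":0,"dy":0,"dz":4,"fingers":30},{"ax":0,"ay":0,"az":0,"dx":0,"dy":0,"dz":5,"fingers":30},{"ax":0,"ay":0,"az":0,"dx":0,"dy":0,"dz":5,"fingers":62},{"ax":0,"ay":0,"az":0,"dx":0,"dy":0,"dz":5,"fingers":62},{"ax":0,"ay":0,"az":0,"dx":0,"dy":0,"dz":-30,"fingers":62},{"ax":0,"ay":0,"az":0,"dx":0,"dy":0,"dz":-90,"fingers":62},{"ax":0,"ay":0,"az":0,"dx":0,"dy":0,"dz":-150,"fingers":62}]'
python3 - <<'E'
from h import *
st();delta([.5627,-.3285,.25],-112.4)
s=snapshot("wrist"); cv2.imwrite("pics/w13.png",s["image"][:,:,::-1])
s=snapshot("scene"); cv2.imwrite("pics/s6.png",s["image"][:,:,::-1])
E
```

```text
clock: 29.4
tool_pos: [0.4545, 0.2968, 0.1797]
orientation: [180.0, 0.0, -14.6]
force: [2.0, 1.2, 0.5]
opening: 0.0619
t 29.40 [0.4545 0.2968 0.1797] [180.    0.  -14.6] F [2.  1.2 0.5] op 0.0619 q [ 54.  10. -20.   0. -60.  22.]
[0.5627, -0.3285, 0.25] -112.4 {'d': array([262.5, 577.8, -70. ]), 'a': array([ 0. , -0. , 97.8])}
```

View pics/w13.png

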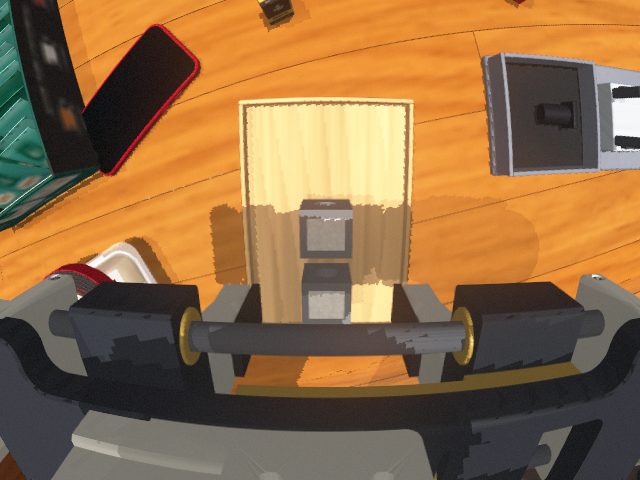

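View pics/s6.png

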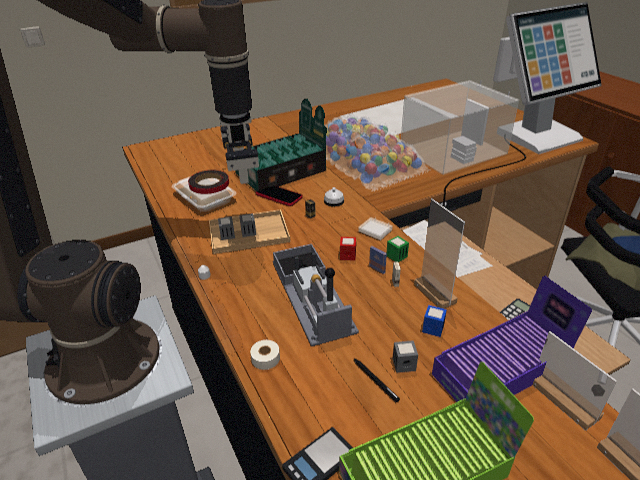

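```bash
python3 -m inch '[{"ax":0,"ay":0,"az":0,"dx":0,"dy":0,"dz":-62,"fingers":75},{"ax":0,"ay":0,"az":97.8,"dx":262,"dy":578,"dz":-90,"fingers":75},{"ax":0,"ay":0,"az":97.8,"dx":262,"dy":578,"dz":-90,"fingers":75},{"ax":0,"ay":0,"az":97.8,"dx":262,"dy":578,"dz":-90,"fingers":75},{"ax":0,"ay":0,"az":97.8,"dx":262,"dy":578,"dz":-90,"fingers":75},{"ax":0,"ay":0,"az":97.8,"dx":262,"dy":578,"dz":-90,"fingers":75},{"ax":0,"ay":0,"az":97.8,"dx":262,"dy":578,"dz":-90,"fingers":75},{"ax":0,"ay":0,"az":97.8,"dx":262,"dy":578,"dz":-90,"fingers":75}]'
python3 - <<'E'
from h import *
import pickle
s=pickle.load(open("w3.pkl","rb"))
for p in [(128,175),(124,55),(0,192),(75,58)]:
  for z in (0,.05,.1): print(p,z,atz(s,*p,z,True).round(3))
st();delta([.5627,-.3285,.2],-112.4)
E
```

```text
clock: 30.5
tool_pos: [0.5289, -0.1357, 0.2597]
orientation: [-179.9, 0.0, -90.2]
force: [2.0, 0.8, 0.1]
opening: 0.075
(128, 175) 0 [ 0.6   -0.375  0.   ]
(128, 175) 0.05 [ 0.571 -0.378  0.05 ]
(128, 175) 0.1 [ 0.542 -0.381  0.1  ]
(124, 55) 0 [ 0.597 -0.504  0.   ]
(124, 55) 0.05 [ 0.568 -0.489  0.05 ]
(124, 55) 0.1 [ 0.539 -0.475  0.1  ]
(0, 192) 0 [ 0.818 -0.378  0.   ]
(0, 192) 0.05 [ 0.758 -0.381  0.05 ]
(0, 192) 0.1 [ 0.698 -0.384  0.1  ]
(75, 58) 0 [ 0.664 -0.516  0.   ]
(75, 58) 0.05 [ 0.626 -0.5    0.05 ]
(75, 58) 0.1 [ 0.588 -0.483  0.1  ]
t 30.50 [ 0.5289 -0.1357  0.2597] [-179.9    0.   -90.2] F [2.  0.8 0.1] op 0.0750 q [  6.   7. -13.   0. -70.  -6.]
[0.5627, -0.3285, 0.2] -112.4 {'d': array([192.7, -34.3,  59.8]), 'a': array([-0.1,  0. , 22.2])}
```

```bash
python3 -m inch '[{"ax":0,"ay":0,"az":22.2,"dx":192.7,"dy":-34,"dz":55,"fingers":68},{"ax":0,"ay":0,"az":22.2,"dx":192.7,"dy":-34,"dz":55,"fingers":68},{"ax":0,"ay":0,"az":22.2,"dx":192.7,"dy":-34,"dz":55,"fingers":68},{"ax":0,"ay":0,"az":22.2,"dx":192.7,"dy":-34,"dz":55,"fingers":68},{"ax":0,"ay":0,"az":22.2,"dx":192.7,"dy":-34,"dz":55,"fingers":68},{"ax":0,"ay":0,"az":22.2,"dx":192.7,"dy":-34,"dz":55,"fingers":68}]'
python3 - <<'E'
from h import *
st();
s=snapshot("wrist"); cv2.imwrite("pics/w14.png",s["image"][:,:,::-1]);import pickle; pickle.dump(s,open("w14.pkl","wb"));crop(s,"pics/c14.png",(327,225),100,8)
E
```

```text
clock: 31.25
tool_pos: [0.5635, -0.3254, 0.2049]
orientation: [-180.0, 0.0, -112.0]
force: [-0.3, 0.4, 0.4]
opening: 0.0681
t 31.25 [ 0.5635 -0.3254  0.2049] [-180.    0. -112.] F [-0.3  0.4  0.4] op 0.0681 q [-13.  19.  -4.  -0. -67.  -9.]
pics/c14.png 277 188 8
```

View pics/w14.png

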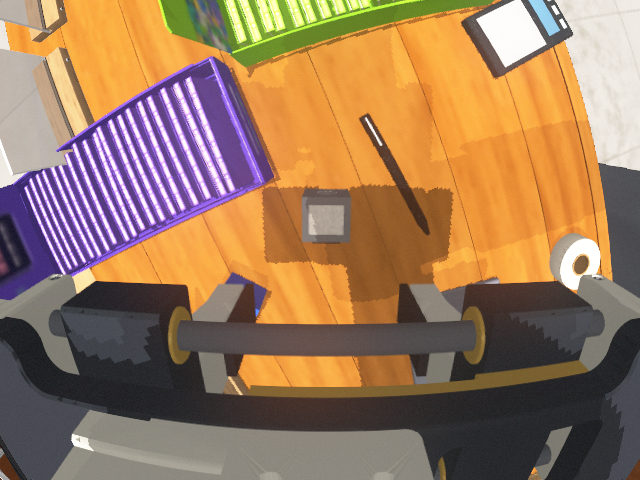

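View pics/c14.png

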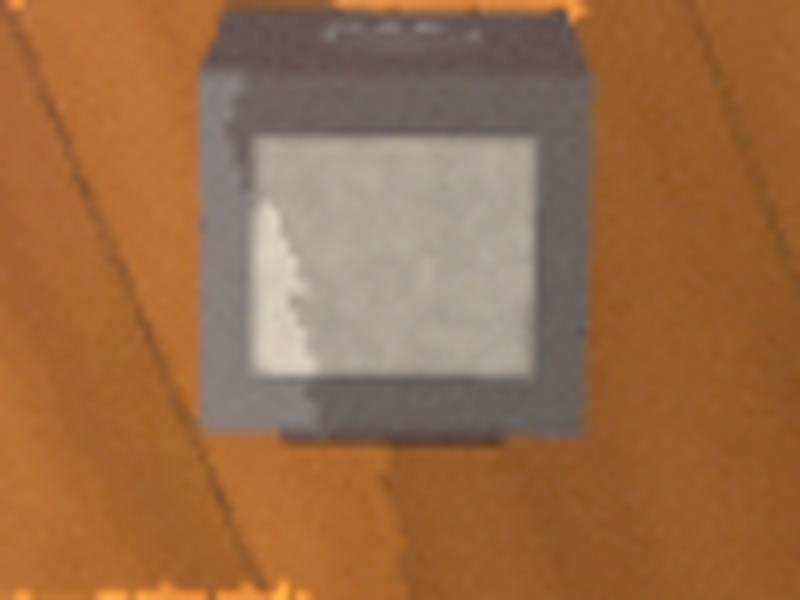

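```bash
python3 - <<'E'
from h import *
import pickle
s=pickle.load(open("w14.pkl","rb"))
P=quad(s,[(277+x/8,188+y/8) for x,y in [(201,72),(590,74),(582,434),(203,433)]],.05)
c=P.mean(0); a=np.radians(-22.2)
def cf(p): d=p[:2]-c; return (np.array([d[0]*np.cos(a)+d[1]*np.sin(a),-d[0]*np.sin(a)+d[1]*np.cos(a)])*1000).round(1)
for n,p,z in [("blue top",(270,284),.05),("blue",(235,275),.05),("blue low",(232,275),0.0),("box corner top",(272,178),.04),("box low",(272,178),.0),("box edge",(180,218),.04)]:
    print(n,cf(atz(s,*p,z,True)))
delta([c[0],c[1],.0165],-112.3)
E
```

```text
c [ 0.5628 -0.3284] edges mm [np.float64(41.6), np.float64(40.1), np.float64(41.7), np.float64(40.2)] ang mod90 [np.float64(67.7), np.float64(67.7), np.float64(67.9), np.float64(67.4)]
blue top [51.6 60.5]
blue [84.2 52.1]
blue low [101.  72.]
box corner top [ 47.8 -35.5]
box low [ 53.7 -31. ]
box edge [ 1.376e+02 -1.000e-01]
[np.float64(0.5628396131676385), np.float64(-0.3284343175878236), 0.0165] -112.3 {'d': array([  3.4,  -0.2, 188.7]), 'a': array([-0.1,  0. ,  0.4])}
```

```bash
python3 -m inch '[{"ax":0,"ay":0,"az":0.3,"dx":3.2,"dy":0,"dz":60,"fingers":66},{"ax":0,"ay":0,"az":0.3,"dx":3.2,"dy":0,"dz":115,"fingers":66},{"ax":0,"ay":0,"az":0.3,"dx":3.2,"dy":0,"dz":160,"fingers":66},{"ax":0,"ay":0,"az":0.3,"dx":3.2,"dy":0,"dz":187,"fingers":66},{"ax":0,"ay":0,"az":0.3,"dx":3.2,"dy":0,"dz":187,"fingers":66},{"ax":0,"ay":0,"az":0.3,"dx":3.2,"dy":0,"dz":187,"fingers":30},{"ax":0,"ay":0,"az":0.3,"dx":3.2,"dy":0,"dz":187,"fingers":30},{"ax":0,"ay":0,"az":0.3,"dx":3.2,"dy":0,"dz":187,"fingers":30}]'
python3 -m inch '[{"ax":0,"ay":0,"az":0,"dx":0,"dy":0,"dz":0,"fingers":30},{"ax":0,"ay":0,"az":0,"dx":0,"dy":0,"dz":0,"fingers":30}]'
python3 -m inch '[{"ax":0,"ay":0,"az":0,"dx":0,"dy":0,"dz":-40,"fingers":30},{"ax":0,"ay":0,"az":0,"dx":0,"dy":0,"dz":-100,"fingers":30},{"ax":0,"ay":0,"az":0,"dx":0,"dy":0,"dz":-160,"fingers":30},{"ax":0,"ay":0,"az":0,"dx":0,"dy":0,"dz":-220,"fingers":30},{"ax":0,"ay":0,"az":0,"dx":0,"dy":0,"dz":-225,"fingers":30}]'
python3 - <<'E'
from h import *
st(); t=nw(0,-1.3); delta([t[0],t[1],.235],-98.3)
E
```

```text
clock: 32.3
tool_pos: [0.5629, -0.3293, 0.0187]
orientation: [-179.9, 0.0, -112.3]
force: [-1.6, 1.5, 12.5]
opening: 0.0423
clock: 32.55
tool_pos: [0.5629, -0.3293, 0.0187]
orientation: [-179.9, 0.0, -112.3]
force: [-0.5, 2.7, 6.7]
opening: 0.0418
clock: 33.17
tool_pos: [0.5642, -0.3303, 0.2485]
orientation: [-179.4, 0.0, -112.3]
force: [0.1, 0.7, -1.1]
opening: 0.0418
t 33.17 [ 0.5642 -0.3303  0.2485] [-179.4    0.  -112.3] F [ 0.1  0.7 -1.1] op 0.0418 q [-13.  18.  -1.   0. -71.  -9.]
[np.float64(0.4945123369386987), np.float64(-0.01978638352578966), 0.235] -98.3 {'d': array([-260.8,  182.5,   11.8]), 'a': array([ -0.6,  -0.1, -14. ])}
```

```bash
python3 -m inch '[{"ax":0,"ay":0,"az":-14,"dx":-50,"dy":35,"dz":0,"fingers":30},{"ax":0,"ay":0,"az":-14,"dx":-261,"dy":182.5,"dz":0,"fingers":30},{"ax":0,"ay":0,"az":-14,"dx":-261,"dy":182.5,"dz":0,"fingers":30},{"ax":0,"ay":0,"az":-14,"dx":-261,"dy":182.5,"dz":0,"fingers":30},{"ax":0,"ay":0,"az":-14,"dx":-261,"dy":182.5,"dz":0,"fingers":30},{"ax":0,"ay":0,"az":-14,"dx":-261,"dy":182.5,"dz":0,"fingers":30},{"ax":0,"ay":0,"az":-14,"dx":-261,"dy":182.5,"dz":0,"fingers":30},{"ax":0,"ay":0,"az":-14,"dx":-261,"dy":182.5,"dz":0,"fingers":30}]'
python3 -m inch '[{"ax":0,"ay":0,"az":0,"dx":0,"dy":0,"dz":0,"fingers":30}]'
python3 - <<'E'
from h import *
st(); t=nw(0,-1.7); delta([t[0],t[1],.12],-98.3)
E
```

```text
clock: 34.17
tool_pos: [0.4925, -0.0194, 0.2419]
orientation: [180.0, -0.0, -98.4]
force: [0.5, 0.1, -1.3]
opening: 0.0417
clock: 34.3
tool_pos: [0.4926, -0.0196, 0.242]
orientation: [180.0, -0.0, -98.4]
force: [-0.1, 0.1, -2.0]
opening: 0.0414
t 34.30 [ 0.4926 -0.0196  0.242 ] [180.   -0.  -98.4] F [-0.1  0.1 -2. ] op 0.0414 q [ 21.   3. -20.   0. -67. -29.]
[np.float64(0.4944545944582983), np.float64(-0.020182193841417246), 0.12] -98.3 {'d': array([  0.3,  -2. , 122. ]), 'a': array([ 0. , -0. , -0.1])}
```

```bash
python3 -m inch '[{"ax":0,"ay":0,"az":0,"dx":0.5,"dy":-1,"dz":50,"fingers":30},{"ax":0,"ay":0,"az":0,"dx":0.5,"dy":-1,"dz":95,"fingers":30},{"ax":0,"ay":0,"az":0,"dx":0.5,"dy":-1,"dz":130,"fingers":30},{"ax":0,"ay":0,"az":0,"dx":0.5,"dy":-1,"dz":140,"fingers":30},{"ax":0,"ay":0,"az":0,"dx":0.5,"dy":-1,"dz":140,"fingers":30},{"ax":0,"ay":0,"az":0,"dx":0.5,"dy":-1,"dz":140,"fingers":30}]'
python3 - <<'E'
from h import *
st(); t=nw(0,-1.7); delta([t[0],t[1],.0745],-98.3);print(nf(get_obs()["tool_pos"]))
E
```

```text
clock: 35.05
tool_pos: [0.4945, -0.019, 0.1037]
orientation: [-179.9, 0.0, -98.3]
force: [-0.1, -0.2, -0.4]
opening: 0.0415
t 35.05 [ 0.4945 -0.019   0.1037] [-179.9    0.   -98.3] F [-0.1 -0.2 -0.4] op 0.0415 q [ 21.  10. -31.   0. -48. -29.]
[np.float64(0.4944545944582983), np.float64(-0.020182193841417246), 0.0745] -98.3 {'d': array([ 1.2, -0. , 29.2]), 'a': array([-0.1,  0. , -0. ])}
[-0.1 -0.6]
```

```bash
python3 -m inch '[{"ax":0,"ay":0,"az":0,"dx":1.4,"dy":0,"dz":0,"fingers":30},{"ax":0,"ay":0,"az":0,"dx":1.4,"dy":0,"dz":15,"fingers":30},{"ax":0,"ay":0,"az":0,"dx":1.4,"dy":0,"dz":25,"fingers":30},{"ax":0,"ay":0,"az":0,"dx":1.4,"dy":0,"dz":28.5,"fingers":30},{"ax":0,"ay":0,"az":0,"dx":1.4,"dy":0,"dz":28.5,"fingers":30}]'
python3 - <<'E'
from h import *
st();print(nf(get_obs()["tool_pos"]))
E
```

```text
clock: 35.67
tool_pos: [0.4928, -0.0206, 0.0736]
orientation: [179.9, -0.0, -98.3]
force: [-1.9, 0.9, 4.2]
opening: 0.0416
t 35.67 [ 0.4928 -0.0206  0.0736] [179.9  -0.  -98.3] F [-1.9  0.9  4.2] op 0.0416 q [ 20.  13. -33.   0. -44. -29.]
[-1.6 -2.3]
```

```bash
python3 -m inch '[{"ax":0,"ay":0,"az":0,"dx":0,"dy":0,"dz":-0.3,"fingers":65},{"ax":0,"ay":0,"az":0,"dx":0,"dy":0,"dz":-0.3,"fingers":65},{"ax":0,"ay":0,"az":0,"dx":0,"dy":0,"dz":-0.3,"fingers":65},{"ax":0,"ay":0,"az":0,"dx":0,"dy":0,"dz":-30,"fingers":65},{"ax":0,"ay":0,"az":0,"dx":0,"dy":0,"dz":-90,"fingers":65},{"ax":0,"ay":0,"az":0,"dx":0,"dy":0,"dz":-150,"fingers":65},{"ax":0,"ay":0,"az":0,"dx":0,"dy":0,"dz":-165,"fingers":65}]'
python3 - <<'E'
from h import *
st();t=nw(0,-148);delta([t[0],t[1],.238],-8.3)
E
```

```text
clock: 36.55
tool_pos: [0.4951, -0.0201, 0.2431]
orientation: [-179.6, 0.1, -98.3]
force: [-0.8, 0.1, -1.9]
opening: 0.0652
t 36.55 [ 0.4951 -0.0201  0.2431] [-1.796e+02  1.000e-01 -9.830e+01] F [-0.8  0.1 -1.9] op 0.0652 q [ 20.   3. -20.   0. -67. -29.]
[np.float64(0.47333528225185595), np.float64(-0.16494981678220746), 0.238] -8.3 {'d': array([146.4,   0.7,   4.7]), 'a': array([ -0.4,  -0.2, -90. ])}
```

```bash
python3 -m inch '[{"ax":0,"ay":0,"az":-90,"dx":60,"dy":0,"dz":0,"fingers":44},{"ax":0,"ay":0,"az":-90,"dx":146.4,"dy":0,"dz":4,"fingers":44},{"ax":0,"ay":0,"az":-90,"dx":146.4,"dy":0,"dz":4,"fingers":44},{"ax":0,"ay":0,"az":-90,"dx":146.4,"dy":0,"dz":4,"fingers":44},{"ax":0,"ay":0,"az":-90,"dx":146.4,"dy":0,"dz":4,"fingers":44},{"ax":0,"ay":0,"az":-90,"dx":146.4,"dy":0,"dz":4,"fingers":44},{"ax":0,"ay":0,"az":-90,"dx":146.4,"dy":0,"dz":4,"fingers":44},{"ax":0,"ay":0,"az":-90,"dx":146.4,"dy":0,"dz":4,"fingers":44}]'
python3 -m inch '[{"ax":0,"ay":0,"az":-6,"dx":0,"dy":0,"dz":0,"fingers":44},{"ax":0,"ay":0,"az":-6,"dx":0,"dy":0,"dz":0,"fingers":44}]'
python3 - <<'E'
from h import *
st();t=nw(0.3,-148);delta([t[0],t[1],.121],-8.3)
s=snapshot("wrist"); cv2.imwrite("pics/w15.png",s["image"][:,:,::-1]);import pickle; pickle.dump(s,open("w15.pkl","wb"));crop(s,"pics/c15.png",(170,225),160,5)
E
```

```text
clock: 37.55
tool_pos: [0.4716, -0.1653, 0.2339]
orientation: [180.0, 0.1, -14.6]
force: [0.5, -0.8, -0.5]
opening: 0.044
clock: 37.8
tool_pos: [0.4717, -0.1653, 0.2341]
orientation: [180.0, 0.1, -9.0]
force: [1.0, -0.2, -0.0]
opening: 0.0437
t 37.80 [ 0.4717 -0.1653  0.2341] [ 1.8e+02  1.0e-01 -9.0e+00] F [ 1.  -0.2 -0. ] op 0.0437 q [  3.   4. -20.  -0. -66.  78.]
[np.float64(0.4736321399885766), np.float64(-0.16499312364250776), 0.121] -8.3 {'d': array([  2. ,  -0.6, 113.1]), 'a': array([ 0. ,  0.1, -0.7])}
pics/c15.png 90 165 5
```

View pics/c15.png

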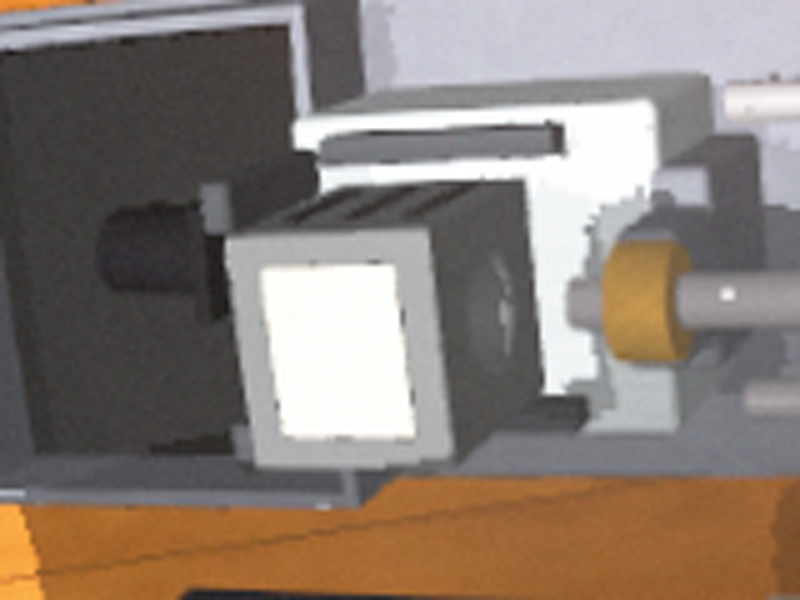

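```bash
python3 -m inch '[{"ax":0,"ay":0,"az":-0.7,"dx":2,"dy":-0.6,"dz":0,"fingers":44},{"ax":0,"ay":0,"az":-0.7,"dx":2,"dy":-0.6,"dz":40,"fingers":44},{"ax":0,"ay":0,"az":-0.7,"dx":2,"dy":-0.6,"dz":80,"fingers":44},{"ax":0,"ay":0,"az":-0.7,"dx":2,"dy":-0.6,"dz":102,"fingers":44},{"ax":0,"ay":0,"az":-0.7,"dx":2,"dy":-0.6,"dz":112,"fingers":44},{"ax":0,"ay":0,"az":-0.7,"dx":2,"dy":-0.6,"dz":112,"fingers":44}]'
python3 - <<'E'
from h import *
st();print(nf(get_obs()["tool_pos"]))
E
```

```text
clock: 38.6
tool_pos: [0.4741, -0.1651, 0.1226]
orientation: [180.0, 0.0, -8.3]
force: [-0.2, -0.3, 0.9]
opening: 0.0438
t 38.60 [ 0.4741 -0.1651  0.1226] [180.    0.   -8.3] F [-0.2 -0.3  0.9] op 0.0438 q [  3.  10. -29.   0. -51.  78.]
[   0.8 -148. ]
```

Aligned on the handle. Next I grip it and push.

```bash
python3 -m inch '[{"ax":0,"ay":0,"az":0,"dx":0,"dy":0,"dz":0,"fingers":24},{"ax":0,"ay":0,"az":0,"dx":0,"dy":0,"dz":0,"fingers":18},{"ax":0,"ay":0,"az":0,"dx":0,"dy":0,"dz":0,"fingers":5},{"ax":0,"ay":0,"az":0,"dx":0,"dy":0,"dz":0,"fingers":5},{"ax":0,"ay":0,"az":0,"dx":0,"dy":0,"dz":0,"fingers":5}]'
python3 -m inch '[{"ax":0,"ay":0,"az":0,"dx":0,"dy":-8,"dz":0,"fingers":5},{"ax":0,"ay":0,"az":0,"dx":0,"dy":-16,"dz":0,"fingers":5},{"ax":0,"ay":0,"az":0,"dx":0,"dy":-24,"dz":0,"fingers":5},{"ax":0,"ay":0,"az":0,"dx":0,"dy":-30,"dz":0,"fingers":5},{"ax":0,"ay":0,"az":0,"dx":0,"dy":-35,"dz":0,"fingers":5},{"ax":0,"ay":0,"az":0,"dx":0,"dy":-40,"dz":0,"fingers":5},{"ax":0,"ay":0,"az":0,"dx":0,"dy":-45,"dz":0,"fingers":5},{"ax":0,"ay":0,"az":0,"dx":0,"dy":-50,"dz":0,"fingers":5}]'
python3 -m inch '[{"ax":0,"ay":0,"az":0,"dx":0,"dy":-5,"dz":0,"fingers":5},{"ax":0,"ay":0,"az":0,"dx":0,"dy":-10,"dz":0,"fingers":5},{"ax":0,"ay":0,"az":0,"dx":0,"dy":-15,"dz":0,"fingers":5},{"ax":0,"ay":0,"az":0,"dx":0,"dy":-20,"dz":0,"fingers":5},{"ax":0,"ay":0,"az":0,"dx":0,"dy":-24,"dz":0,"fingers":5},{"ax":0,"ay":0,"az":0,"dx":0,"dy":-24.5,"dz":0,"fingers":5},{"ax":0,"ay":0,"az":0,"dx":0,"dy":-24.5,"dz":0,"fingers":5},{"ax":0,"ay":0,"az":0,"dx":0,"dy":-24.5,"dz":0,"fingers":5}]'
python3 - <<'E'
from h import *
print(nf(get_obs()["tool_pos"]))
s=snapshot("wrist"); cv2.imwrite("pics/w16.png",s["image"][:,:,::-1]);crop(s,"pics/c16.png",(160,245),160,5)
E
```

```text
clock: 39.22
tool_pos: [0.4744, -0.1653, 0.1235]
orientation: [180.0, -0.1, -8.2]
force: [-0.9, -1.5, 6.6]
opening: 0.0175
clock: 40.22
tool_pos: [0.4816, -0.1161, 0.1235]
orientation: [179.9, -0.1, -8.2]
force: [-0.6, -5.1, 5.8]
opening: 0.0176
clock: 41.22
tool_pos: [0.4851, -0.0921, 0.1234]
orientation: [179.9, -0.0, -8.2]
force: [-0.7, -5.0, 5.6]
opening: 0.0175
[  1.1 -74.2]
pics/c16.png 80 185 5
```

View pics/c16.png

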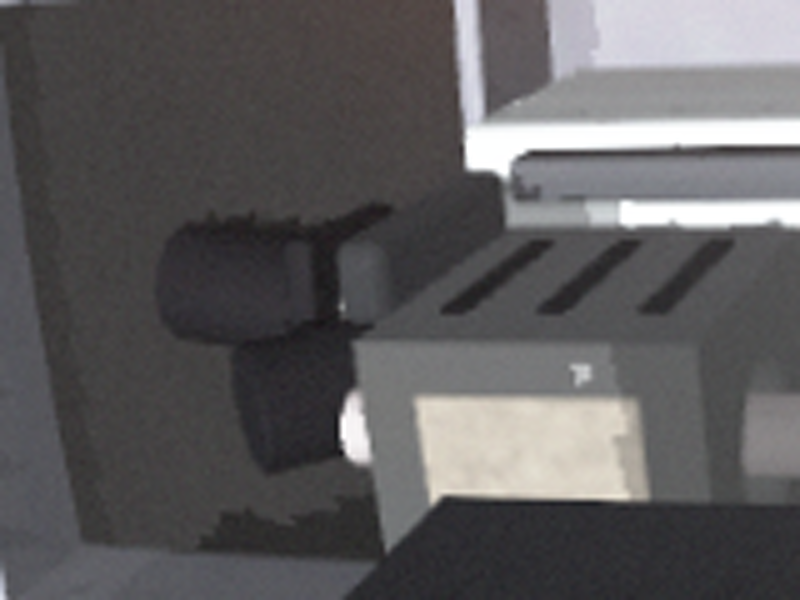

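```bash
python3 -m inch '[{"ax":0,"ay":0,"az":0,"dx":0,"dy":3,"dz":0,"fingers":5},{"ax":0,"ay":0,"az":0,"dx":0,"dy":8,"dz":0,"fingers":5},{"ax":0,"ay":0,"az":0,"dx":0,"dy":13,"dz":0,"fingers":5},{"ax":0,"ay":0,"az":0,"dx":0,"dy":18,"dz":0,"fingers":5},{"ax":0,"ay":0,"az":0,"dx":0,"dy":23,"dz":0,"fingers":5},{"ax":0,"ay":0,"az":0,"dx":0,"dy":28,"dz":0,"fingers":5},{"ax":0,"ay":0,"az":0,"dx":0,"dy":33,"dz":0,"fingers":5},{"ax":0,"ay":0,"az":0,"dx":0,"dy":38,"dz":0,"fingers":5}]'
python3 -m inch '[{"ax":0,"ay":0,"az":0,"dx":0,"dy":5,"dz":0,"fingers":5},{"ax":0,"ay":0,"az":0,"dx":0,"dy":10,"dz":0,"fingers":5},{"ax":0,"ay":0,"az":0,"dx":0,"dy":15,"dz":0,"fingers":5},{"ax":0,"ay":0,"az":0,"dx":0,"dy":20,"dz":0,"fingers":5},{"ax":0,"ay":0,"az":0,"dx":0,"dy":25,"dz":0,"fingers":5},{"ax":0,"ay":0,"az":0,"dx":0,"dy":30,"dz":0,"fingers":5},{"ax":0,"ay":0,"az":0,"dx":0,"dy":33.5,"dz":0,"fingers":5},{"ax":0,"ay":0,"az":0,"dx":0,"dy":35.5,"dz":0,"fingers":5}]'
python3 -m inch '[{"ax":0,"ay":0,"az":0,"dx":0,"dy":0.8,"dz":0,"fingers":5},{"ax":0,"ay":0,"az":0,"dx":0,"dy":1.2,"dz":0,"fingers":5},{"ax":0,"ay":0,"az":0,"dx":0,"dy":1.6,"dz":0,"fingers":5}]'
python3 - <<'E'
from h import *
st();print(nf(get_obs()["tool_pos"]))
E
```

```text
clock: 42.28
tool_pos: [0.4796, -0.1296, 0.1234]
orientation: [180.0, -0.1, -8.2]
force: [-0.4, -4.0, 5.4]
opening: 0.0178
clock: 43.28
tool_pos: [0.4746, -0.1645, 0.1235]
orientation: [180.0, -0.1, -8.2]
force: [-1.2, -1.6, 5.7]
opening: 0.0174
clock: 43.65
tool_pos: [0.4744, -0.1659, 0.1235]
orientation: [180.0, -0.1, -8.2]
force: [-1.5, -1.7, 5.8]
opening: 0.0175
t 43.65 [ 0.4744 -0.1659  0.1235] [ 1.8e+02 -1.0e-01 -8.2e+00] F [-1.5 -1.7  5.8] op 0.0175 q [  3.  10. -29.   0. -51.  79.]
[   1.2 -148.8]
```

```bash
python3 -m inch '[{"ax":0,"ay":0,"az":0,"dx":0,"dy":0.6,"dz":0,"fingers":5},{"ax":0,"ay":0,"az":0,"dx":0,"dy":1.2,"dz":0,"fingers":5}]'
python3 - <<'E'
from h import *
st();print(nf(get_obs()["tool_pos"]))
E
```

```text
clock: 43.9
tool_pos: [0.4744, -0.1663, 0.1234]
orientation: [-179.9, -0.1, -8.2]
force: [-1.9, 6.8, 6.8]
opening: 0.0182
t 43.90 [ 0.4744 -0.1663  0.1234] [-1.799e+02 -1.000e-01 -8.200e+00] F [-1.9  6.8  6.8] op 0.0182 q [  3.  10. -29.  -0. -51.  79.]
[   1.2 -149.2]
```

```bash
python3 -m inch '[{"ax":0,"ay":0,"az":0,"dx":0,"dy":-0.6,"dz":0,"fingers":5},{"ax":0,"ay":0,"az":0,"dx":0,"dy":-0.6,"dz":0,"fingers":22},{"ax":0,"ay":0,"az":0,"dx":0,"dy":-0.6,"dz":0,"fingers":44},{"ax":0,"ay":0,"az":0,"dx":0,"dy":-0.6,"dz":0,"fingers":44},{"ax":0,"ay":0,"az":0,"dx":0,"dy":-0.6,"dz":-30,"fingers":44},{"ax":0,"ay":0,"az":0,"dx":0,"dy":0,"dz":-80,"fingers":44},{"ax":0,"ay":0,"az":0,"dx":0,"dy":0,"dz":-130,"fingers":44},{"ax":0,"ay":0,"az":0,"dx":0,"dy":0,"dz":-130,"fingers":44}]'
python3 - <<'E'
from h import *
st();t=nw(0,0.5);delta([t[0],t[1],.20],-98.3)
s=snapshot("wrist"); cv2.imwrite("pics/w17.png",s["image"][:,:,::-1]);import pickle; pickle.dump(s,open("w17.pkl","wb"));crop(s,"pics/c17.png",(190,225),200,4)
E
```

```text
clock: 44.9
tool_pos: [0.4759, -0.1671, 0.2568]
orientation: [-180.0, -0.4, -8.2]
force: [-0.2, 0.4, -0.3]
opening: 0.0441
t 44.90 [ 0.4759 -0.1671  0.2568] [-180.    -0.4   -8.2] F [-0.2  0.4 -0.3] op 0.0441 q [  3.   3. -18.   0. -69.  79.]
[np.float64(0.49477217810050045), np.float64(-0.018005237105465515), 0.2] -98.3 {'d': array([  -3.1, -150.2,   56.9]), 'a': array([-0.4, -0.3, 90.1])}
pics/c17.png 90 150 4
```

View pics/c17.png

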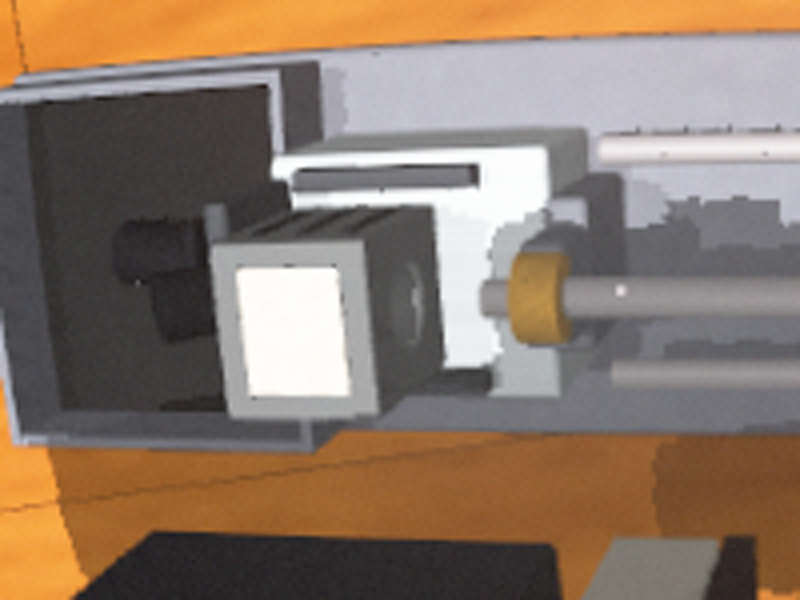

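```bash
python3 -m inch '[{"ax":0,"ay":0,"az":90,"dx":-3,"dy":-60,"dz":0,"fingers":70},{"ax":0,"ay":0,"az":90,"dx":-3,"dy":-150,"dz":0,"fingers":70},{"ax":0,"ay":0,"az":90,"dx":-3,"dy":-150,"dz":30,"fingers":70},{"ax":0,"ay":0,"az":90,"dx":-3,"dy":-150,"dz":50,"fingers":70},{"ax":0,"ay":0,"az":90,"dx":-3,"dy":-150,"dz":50,"fingers":70},{"ax":0,"ay":0,"az":90,"dx":-3,"dy":-150,"dz":50,"fingers":70},{"ax":0,"ay":0,"az":90,"dx":-3,"dy":-150,"dz":50,"fingers":70},{"ax":0,"ay":0,"az":90,"dx":-3,"dy":-150,"dz":50,"fingers":70}]'
python3 -m inch '[{"ax":0,"ay":0,"az":5.5,"dx":0,"dy":0,"dz":0,"fingers":70},{"ax":0,"ay":0,"az":5.5,"dx":0,"dy":0,"dz":0,"fingers":70}]'
python3 - <<'E'
from h import *
import pickle
s=pickle.load(open("w17.pkl","rb"))
P=quad(s,[(90+x/4,150+y/4) for x,y in [(212,248),(362,238),(380,415),(232,418)]],.105); print(nf(P.mean(0)))
t=nw(-1,0.5);delta([t[0],t[1],.073],-98.3)
s=snapshot("wrist"); cv2.imwrite("pics/w18.png",s["image"][:,:,::-1])
E
```

```text
clock: 45.95
tool_pos: [0.4915, -0.0181, 0.2013]
orientation: [179.9, -0.0, -91.8]
force: [-0.1, -0.1, 0.2]
opening: 0.0699
clock: 46.2
tool_pos: [0.4916, -0.0181, 0.2015]
orientation: [179.9, -0.0, -96.9]
force: [0.1, -0.5, -1.2]
opening: 0.0702
c [ 0.4935 -0.0169] edges mm [np.float64(39.3), np.float64(41.6), np.float64(39.6), np.float64(41.3)] ang mod90 [np.float64(83.8), np.float64(82.1), np.float64(83.4), np.float64(81.7)]
[-1.5  1.4]
[np.float64(0.4937826523114315), np.float64(-0.01786088090446454), 0.073] -98.3 {'d': array([ -0.6,  -2.4, 128.5]), 'a': array([ 0.1, -0. ,  1.4])}
```

View pics/w18.png

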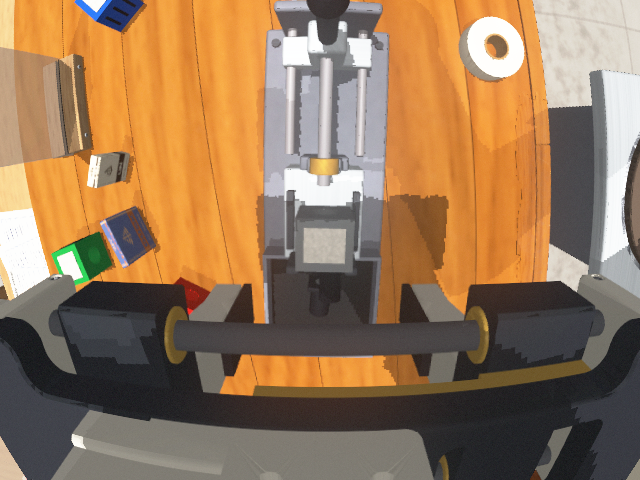

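```bash
python3 -m inch '[{"ax":0,"ay":0,"az":1.4,"dx":-0.6,"dy":-1,"dz":50,"fingers":70},{"ax":0,"ay":0,"az":1.4,"dx":-0.6,"dy":-1,"dz":95,"fingers":70},{"ax":0,"ay":0,"az":1.4,"dx":-0.6,"dy":-1,"dz":120,"fingers":70},{"ax":0,"ay":0,"az":1.4,"dx":-0.6,"dy":-1,"dz":127,"fingers":70},{"ax":0,"ay":0,"az":1.4,"dx":-0.6,"dy":-1,"dz":127,"fingers":30},{"ax":0,"ay":0,"az":1.4,"dx":-0.6,"dy":-1,"dz":127,"fingers":30},{"ax":0,"ay":0,"az":1.4,"dx":-0.6,"dy":-1,"dz":127,"fingers":30},{"ax":0,"ay":0,"az":1.4,"dx":-0.6,"dy":-1,"dz":127,"fingers":30}]'
python3 -m inch '[{"ax":0,"ay":0,"az":0,"dx":0,"dy":0,"dz":0,"fingers":30},{"ax":0,"ay":0,"az":0,"dx":0,"dy":0,"dz":-30,"fingers":30},{"ax":0,"ay":0,"az":0,"dx":0,"dy":0,"dz":-80,"fingers":30},{"ax":0,"ay":0,"az":0,"dx":0,"dy":0,"dz":-110,"fingers":30},{"ax":0,"ay":0,"az":0,"dx":0,"dy":0,"dz":-110,"fingers":30}]'
python3 - <<'E'
from h import *
st(); delta([.514,.281,.183],-14.6)
E
```

```text
clock: 47.25
tool_pos: [0.4939, -0.0173, 0.0766]
orientation: [-179.9, 0.0, -98.3]
force: [-2.5, 0.6, 5.2]
opening: 0.0416
clock: 47.88
tool_pos: [0.4948, -0.0171, 0.1884]
orientation: [-179.7, 0.1, -98.3]
force: [-0.1, 0.5, -1.0]
opening: 0.0419
t 47.88 [ 0.4948 -0.0171  0.1884] [-1.797e+02  1.000e-01 -9.830e+01] F [-0.1  0.5 -1. ] op 0.0419 q [ 21.   5. -25.   0. -60. -29.]
[0.514, 0.281, 0.183] -14.6 {'d': array([-297.7,   23.9,    5.9]), 'a': array([ -0.3,  -0.1, -83.7])}
```

```bash
python3 -m inch '[{"ax":0,"ay":0,"az":-83.7,"dx":-298,"dy":24,"dz":0,"fingers":30},{"ax":0,"ay":0,"az":-83.7,"dx":-298,"dy":24,"dz":0,"fingers":30},{"ax":0,"ay":0,"az":-83.7,"dx":-298,"dy":24,"dz":0,"fingers":30},{"ax":0,"ay":0,"az":-83.7,"dx":-298,"dy":24,"dz":0,"fingers":30},{"ax":0,"ay":0,"az":-83.7,"dx":-298,"dy":24,"dz":0,"fingers":30},{"ax":0,"ay":0,"az":-83.7,"dx":-298,"dy":24,"dz":0,"fingers":30},{"ax":0,"ay":0,"az":-83.7,"dx":-298,"dy":24,"dz":0,"fingers":30},{"ax":0,"ay":0,"az":-83.7,"dx":-298,"dy":24,"dz":0,"fingers":30}]'
python3 -m inch '[{"ax":0,"ay":0,"az":0,"dx":0,"dy":0,"dz":0,"fingers":30}]'
python3 - <<'E'
from h import *
st(); delta([.514,.281,.030],-14.6)
s=snapshot("wrist"); cv2.imwrite("pics/w19.png",s["image"][:,:,::-1])
E
```

```text
clock: 48.88
tool_pos: [0.5119, 0.2807, 0.1842]
orientation: [179.9, 0.1, -14.3]
force: [0.6, -0.1, -0.2]
opening: 0.0418
clock: 49.0
tool_pos: [0.5121, 0.2805, 0.1845]
orientation: [179.9, 0.1, -14.6]
force: [0.6, 0.2, -1.4]
opening: 0.0418
t 49.00 [0.5121 0.2805 0.1845] [ 1.799e+02  1.000e-01 -1.460e+01] F [ 0.6  0.2 -1.4] op 0.0418 q [ 48.  14. -14.  -0. -62.  27.]
[0.514, 0.281, 0.03] -14.6 {'d': array([  1.9,  -1.2, 154.5]), 'a': array([ 0.1,  0.1, -0. ])}
```

View pics/w19.png

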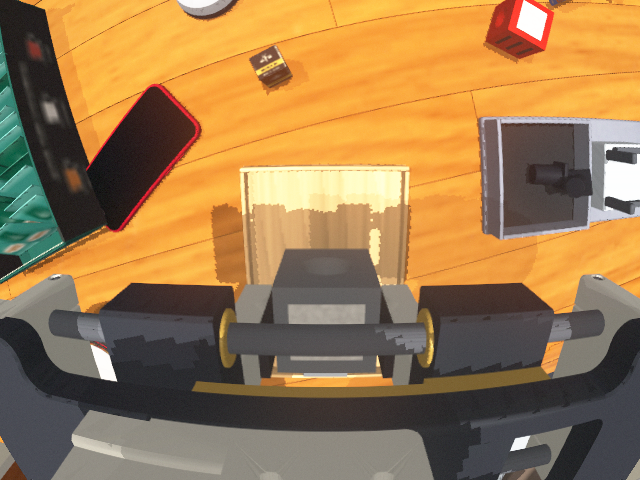

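```bash
python3 -m inch '[{"ax":0,"ay":0,"az":0,"dx":1.5,"dy":-1.5,"dz":50,"fingers":30},{"ax":0,"ay":0,"az":0,"dx":1.5,"dy":-1.5,"dz":105,"fingers":30},{"ax":0,"ay":0,"az":0,"dx":1.5,"dy":-1.5,"dz":140,"fingers":30},{"ax":0,"ay":0,"az":0,"dx":1.5,"dy":-1.5,"dz":153,"fingers":30},{"ax":0,"ay":0,"az":0,"dx":1.5,"dy":-1.5,"dz":153,"fingers":30},{"ax":0,"ay":0,"az":0,"dx":1.5,"dy":-1.5,"dz":153,"fingers":30}]'
python3 - <<'E'
from h import *
st()
E
```

```text
clock: 49.8
tool_pos: [0.5154, 0.2828, 0.0344]
orientation: [-179.9, -0.1, -14.6]
force: [0.4, 0.0, -0.5]
opening: 0.0416
t 49.80 [0.5154 0.2828 0.0344] [-1.799e+02 -1.000e-01 -1.460e+01] F [ 0.4  0.  -0.5] op 0.0416 q [ 48.  23. -24.   0. -43.  28.]
```

```bash
python3 -m inch '[{"ax":0,"ay":0,"az":0,"dx":0,"dy":1,"dz":3,"fingers":30},{"ax":0,"ay":0,"az":0,"dx":0,"dy":1,"dz":6,"fingers":30},{"ax":0,"ay":0,"az":0,"dx":0,"dy":1,"dz":7,"fingers":30},{"ax":0,"ay":0,"az":0,"dx":0,"dy":1,"dz":7,"fingers":30}]'
```

```text
clock: 50.3
tool_pos: [0.5142, 0.281, 0.0258]
orientation: [180.0, 0.0, -14.6]
force: [1.0, -0.3, -1.3]
opening: 0.0415
```

```bash
python3 -m inch '[{"ax":0,"ay":0,"az":0,"dx":0,"dy":0,"dz":0.8,"fingers":30},{"ax":0,"ay":0,"az":0,"dx":0,"dy":0,"dz":0.8,"fingers":30}]'
python3 -m inch '[{"ax":0,"ay":0,"az":0,"dx":0,"dy":0,"dz":0,"fingers":62},{"ax":0,"ay":0,"az":0,"dx":0,"dy":0,"dz":0,"fingers":62},{"ax":0,"ay":0,"az":0,"dx":0,"dy":0,"dz":0,"fingers":62},{"ax":0,"ay":0,"az":0,"dx":0,"dy":0,"dz":-30,"fingers":62},{"ax":0,"ay":0,"az":0,"dx":0,"dy":0,"dz":-90,"fingers":62},{"ax":0,"ay":0,"az":0,"dx":0,"dy":0,"dz":-150,"fingers":62},{"ax":0,"ay":0,"az":0,"dx":0,"dy":0,"dz":-200,"fingers":62},{"ax":0,"ay":0,"az":0,"dx":0,"dy":0,"dz":-200,"fingers":62}]'
python3 - <<'E'
from h import *
st();delta([.42,.15,.25],-10)
s=snapshot("wrist"); cv2.imwrite("pics/w20.png",s["image"][:,:,::-1])
E
```

```text
clock: 50.55
tool_pos: [0.5143, 0.281, 0.0257]
orientation: [-180.0, -0.0, -14.6]
force: [-2.5, -1.9, 5.7]
opening: 0.0419
clock: 51.55
tool_pos: [0.5161, 0.2824, 0.2299]
orientation: [-179.6, -0.3, -14.6]
force: [0.1, 0.5, -1.4]
opening: 0.0623
t 51.55 [0.5161 0.2824 0.2299] [-179.6   -0.3  -14.6] F [ 0.1  0.5 -1.4] op 0.0623 q [ 48.  12. -11.   0. -67.  28.]
[0.42, 0.15, 0.25] -10 {'d': array([-59.6, 152.2, -21.4]), 'a': array([-0.4, -0.3, -4.6])}
```

View pics/w20.png

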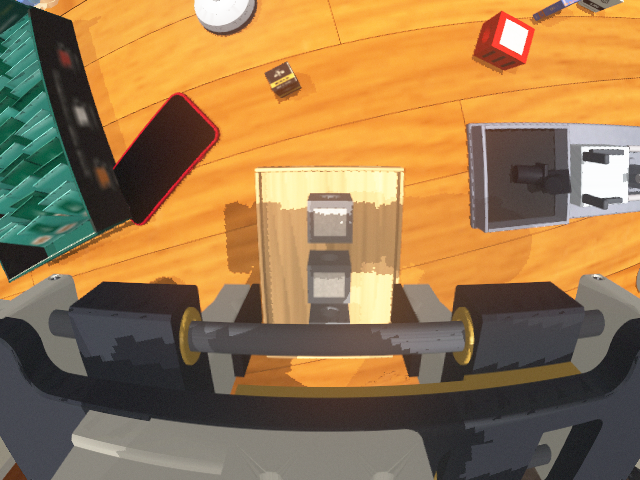

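```bash
python3 -m inch '[{"ax":0,"ay":0,"az":-4.6,"dx":-60,"dy":152,"dz":-20,"fingers":62},{"ax":0,"ay":0,"az":-4.6,"dx":-60,"dy":152,"dz":-20,"fingers":62},{"ax":0,"ay":0,"az":-4.6,"dx":-60,"dy":152,"dz":-20,"fingers":62},{"ax":0,"ay":0,"az":-4.6,"dx":-60,"dy":152,"dz":-20,"fingers":62},{"ax":0,"ay":0,"az":-4.6,"dx":-60,"dy":152,"dz":-20,"fingers":62}]'
python3 - <<'E'
from h import *
st()
s=snapshot("wrist"); cv2.imwrite("pics/w21.png",s["image"][:,:,::-1]);s["image"]=cv2.convertScaleAbs(s["image"],alpha=1.8,beta=20);import pickle; pickle.dump(s,open("w21.pkl","wb"))
u=np.array([380,190]);crop(s,"pics/c21.png",(400,170),160,5)
s=snapshot("scene"); cv2.imwrite("pics/s7.png",s["image"][:,:,::-1])
E
```

```text
clock: 52.22
tool_pos: [0.4178, 0.149, 0.2444]
orientation: [180.0, 0.0, -10.0]
force: [-0.1, -0.1, -0.4]
opening: 0.062
t 52.23 [0.4178 0.149  0.2444] [180.   0. -10.] F [-0.1 -0.1 -0.4] op 0.0620 q [ 45.  -3. -25.  -0. -68.  35.]
pics/c21.png 320 110 5
```

View pics/w21.png

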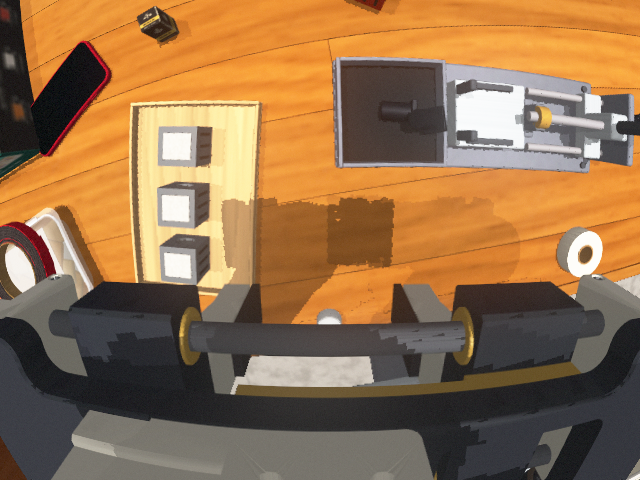

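View pics/c21.png

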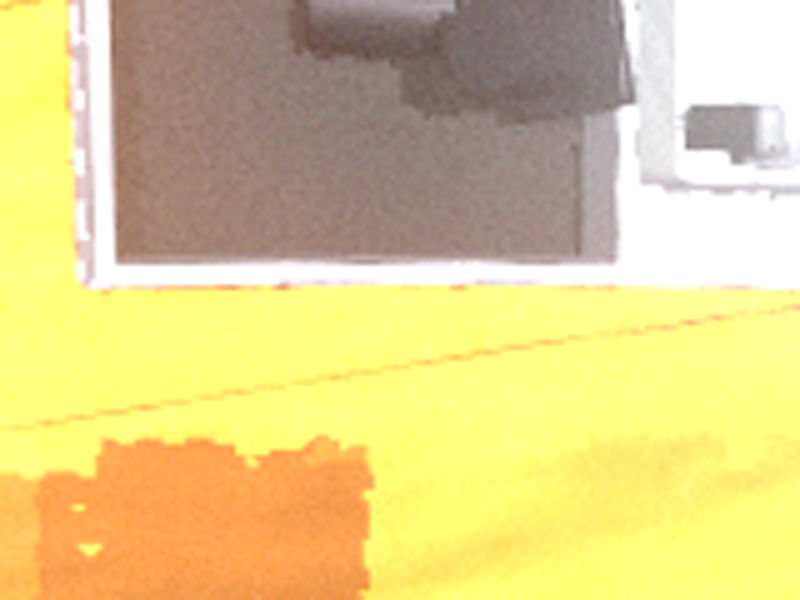

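View pics/s7.png

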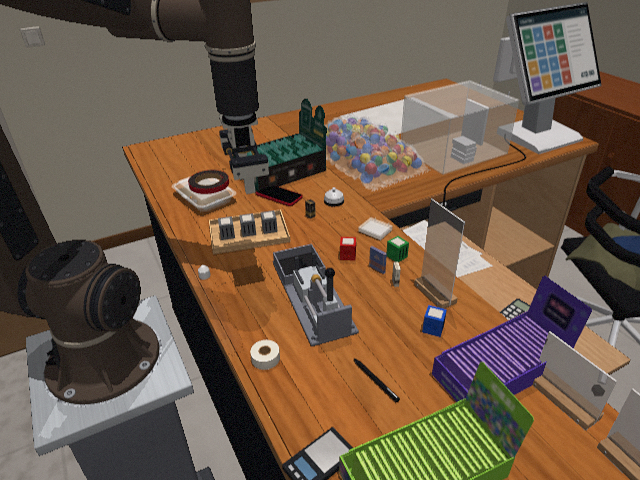

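```bash
python3 - <<'E'
from h import *
import pickle
s=pickle.load(open("w21.pkl","rb"))
crop(s,"pics/c22.png",(400,115),130,6)
crop(s,"pics/c23.png",(195,195),170,4)
E
```

```text
pics/c22.png 335 67 6
pics/c23.png 110 132 4
```

View pics/c22.png

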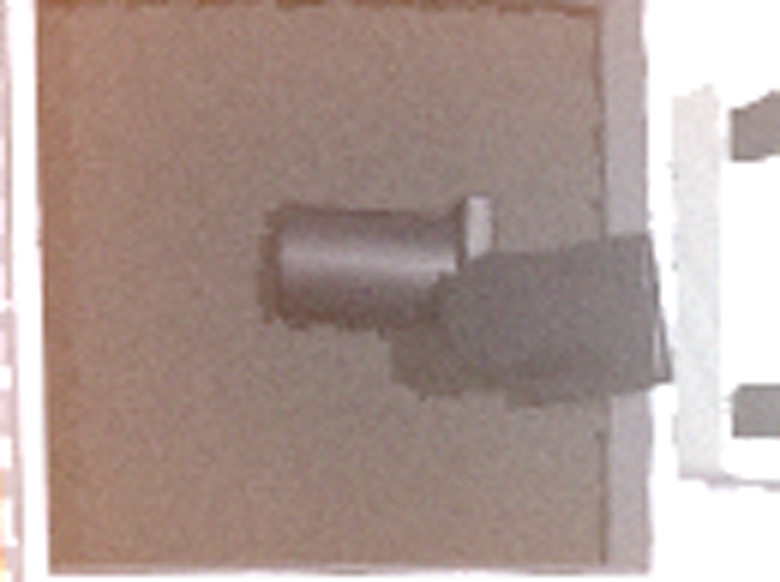

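View pics/c23.png

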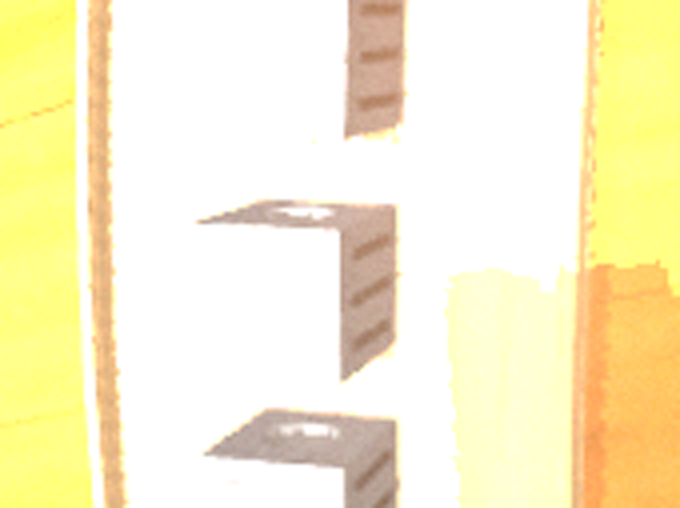

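```bash
python3 -m inch '[{"ax":0,"ay":0,"az":-10.7,"dx":25,"dy":64,"dz":60,"fingers":40},{"ax":0,"ay":0,"az":-21,"dx":25,"dy":64,"dz":90,"fingers":40},{"ax":0,"ay":0,"az":-32,"dx":25,"dy":64,"dz":90,"fingers":40},{"ax":0,"ay":0,"az":-42,"dx":25,"dy":64,"dz":90,"fingers":40},{"ax":0,"ay":0,"az":-50,"dx":25,"dy":64,"dz":90,"fingers":40},{"ax":0,"ay":0,"az":-50,"dx":25,"dy":64,"dz":90,"fingers":40}]'
python3 - <<'E'
from h import *
st()
s=snapshot("wrist"); cv2.imwrite("pics/w22.png",cv2.convertScaleAbs(s["image"][:,:,::-1],alpha=1.6,beta=10));import pickle; pickle.dump(s,open("w22.pkl","wb"))
s=snapshot("top"); s["image"]=cv2.convertScaleAbs(s["image"],alpha=1.6,beta=10); crop(s,"pics/t5.png",(300,268),100,7)
E
```

```text
clock: 53.08
tool_pos: [0.4316, 0.082, 0.1542]
orientation: [-180.0, 0.1, 40.0]
force: [-0.0, -0.9, 0.6]
opening: 0.0401
t 53.08 [0.4316 0.082  0.1542] [-1.8e+02  1.0e-01  4.0e+01] F [-0.  -0.9  0.6] op 0.0401 q [ 37.   2. -34.  -0. -55.  93.]
pics/t5.png 250 231 7
```

View pics/w22.png

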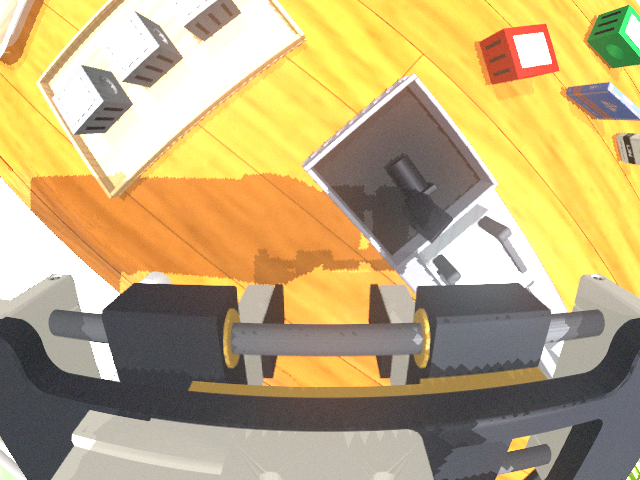

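View pics/t5.png

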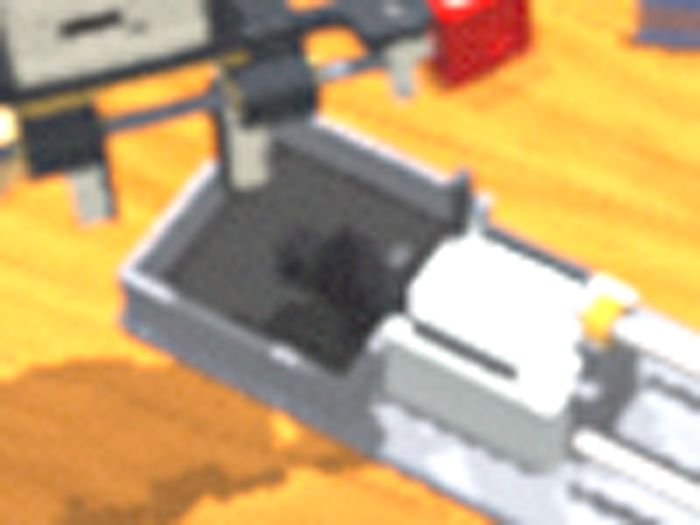

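```bash
python3 - <<'E'
from h import *
import pickle
s=pickle.load(open("w22.pkl","rb"))
s["image"]=cv2.convertScaleAbs(s["image"],alpha=2.4,beta=10)
crop(s,"pics/c24.png",(420,210),110,7)
E
```

```text
pics/c24.png 365 169 7
```

View pics/c24.png

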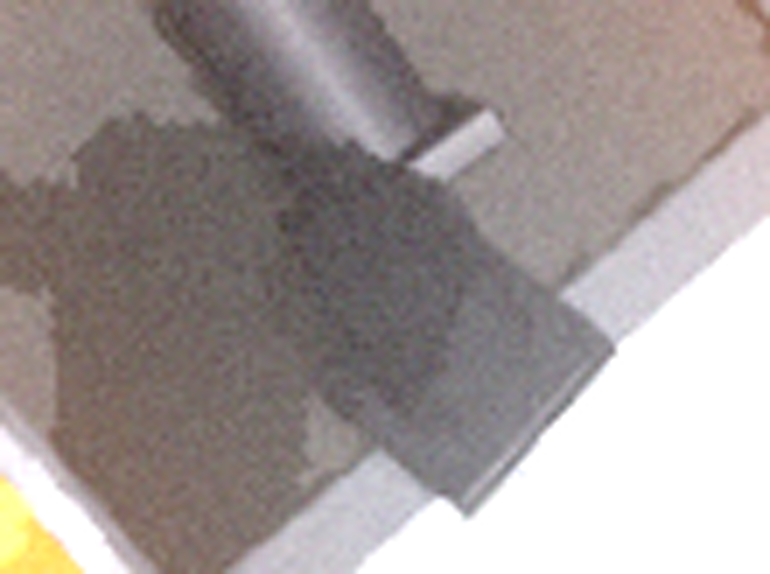

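```bash
python3 - <<'E'
from h import *
import pickle
s=pickle.load(open("w22.pkl","rb"))
f=lambda x,y:(365+x/7,169+y/7)
for z in (.03,.04,.05,.06):
  A,B,C,D=[atz(s,*f(*p),z,True) for p in [(615,350),(465,515),(470,200),(310,350)]]
  print(z,"AB",np.hypot(*(A-B)[:2]).round(4),"len",np.hypot(*((A+B)/2-(C+D)/2)[:2]).round(4),"nest A,B",nf(A),nf(B),"left",nf(C),nf(D))
for n,p,z in [("wall in",(570,295),.038),("wall in2",(230,570),.038),("deckedge",(620,350),.055),("p1 flange",(500,125),.03),("p1 flange2",(415,165),.03)]: print(n,nf(atz(s,*f(*p),z,True)))
E
```

```text
0.03 AB 0.0261 len 0.0267 nest A,B [ 8.7 32.1] [-17.2  28.5] left [ 6.  57.5] [-19.1  56.3]
0.04 AB 0.0252 len 0.0257 nest A,B [ 7.5 36.2] [-17.5  32.7] left [ 4.9 60.7] [-19.3  59.5]
0.05 AB 0.0243 len 0.0248 nest A,B [ 6.3 40.2] [-17.8  36.9] left [ 3.7 63.9] [-19.5  62.7]
0.06 AB 0.0234 len 0.0239 nest A,B [ 5.1 44.3] [-18.1  41.1] left [ 2.6 67. ] [-19.8  65.9]
wall in [ 7.5 43.9]
wall in2 [-41.9  45. ]
deckedge [ 6.1 41.9]
p1 flange [14.1 61.9]
p1 flange2 [ 3.5 64.8]
```

```bash
python3 - <<'E'
from h import *
delta([.405,.06,.07],-8)
E
```

```text
[0.405, 0.06, 0.07] -8 {'d': array([-34.3,  -0.2,  84.5]), 'a': array([ 0. ,  0.1, 47.8])}
```

```bash
python3 -m inch '[{"ax":0,"ay":0,"az":10,"dx":-34,"dy":0,"dz":0,"fingers":30},{"ax":0,"ay":0,"az":20,"dx":-34,"dy":0,"dz":0,"fingers":30},{"ax":0,"ay":0,"az":30,"dx":-34,"dy":0,"dz":20,"fingers":30},{"ax":0,"ay":0,"az":40,"dx":-34,"dy":0,"dz":50,"fingers":30},{"ax":0,"ay":0,"az":47.8,"dx":-34,"dy":0,"dz":84,"fingers":30},{"ax":0,"ay":0,"az":47.8,"dx":-34,"dy":0,"dz":84,"fingers":30}]'
python3 - <<'E'
from h import *
st()
s=snapshot("wrist");import pickle; pickle.dump(s,open("w23.pkl","wb"));s["image"]=cv2.convertScaleAbs(s["image"],alpha=2,beta=10); cv2.imwrite("pics/w23.png",s["image"][:,:,::-1])
E
```

```text
clock: 53.92
tool_pos: [0.4038, 0.0588, 0.0693]
orientation: [179.8, 0.2, -7.9]
force: [0.1, 0.2, 0.1]
opening: 0.0299
t 53.92 [0.4038 0.0588 0.0693] [179.8   0.2  -7.9] F [0.1 0.2 0.1] op 0.0299 q [ 36.   6. -43.  -0. -41.  46.]
```

View pics/w23.png

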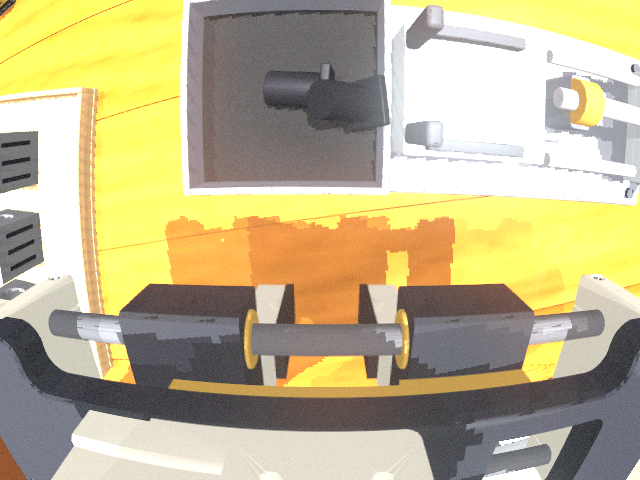

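```bash
python3 - <<'E'
from h import *
import pickle
s=pickle.load(open("w23.pkl","rb"))
s["image"]=cv2.convertScaleAbs(s["image"],alpha=2.8,beta=10);crop(s,"pics/c25.png",(345,100),110,7)
E
```

```text
pics/c25.png 290 59 7
```

View pics/c25.png

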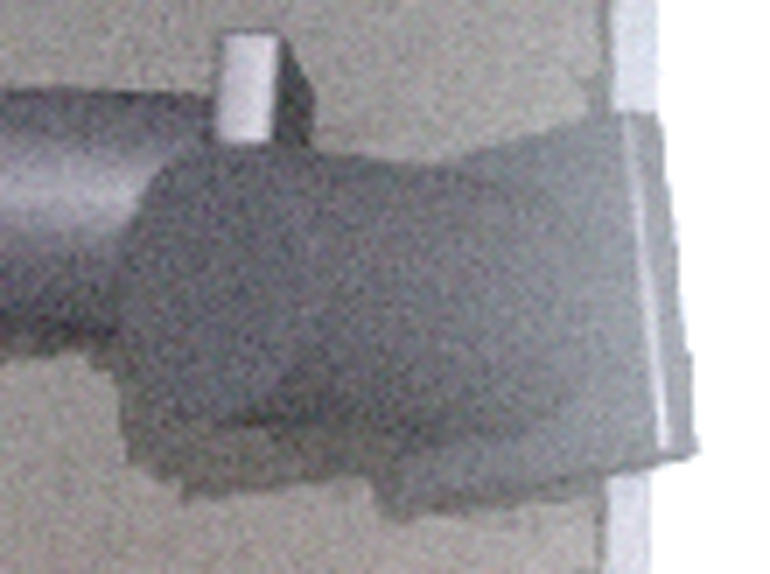

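```bash
python3 - <<'E'
from h import *
import pickle
s=pickle.load(open("w23.pkl","rb"))
f=lambda x,y:(290+x/7,59+y/7)
M=lambda p,z:nf(atz(s,*f(*p),z,True))
print("wall inner/outer top",M((608,560),.038),M((655,560),.038),M((610,60),.038),M((655,60),.038))
for z in(.012,.025,.04,.05,.06): print(z,"flangeUpper",M((625,115),z),M((668,455),z),"flangeLower",M((455,160),z),M((390,510),z),"blindL",M((125,290),z),"blind top/bot",M((210,150),z),M((230,425),z))
E
```

```text
wall inner/outer top [-25.5  38.8] [-25.4  35.4] [11.5 39.2] [11.7 35.9]
0.012 flangeUpper [11.8 34.4] [-16.8  30.4] flangeLower [ 7.4 48.3] [-22.   53.3] blindL [-3.9 75.1] blind top/bot [ 7.9 68.3] [-15.2  66.5]
0.025 flangeUpper [ 9.6 36.2] [-17.2  32.5] flangeLower [ 5.5 49.3] [-22.2  54. ] blindL [-5.1 74.5] blind top/bot [ 5.9 68.1] [-15.7  66.4]
0.04 flangeUpper [ 7.1 38.4] [-17.7  34.9] flangeLower [ 3.3 50.5] [-22.3  54.8] blindL [-6.5 73.8] blind top/bot [ 3.7 67.8] [-16.3  66.3]
0.05 flangeUpper [ 5.4 39.8] [-18.1  36.5] flangeLower [ 1.8 51.3] [-22.4  55.4] blindL [-7.5 73.3] blind top/bot [ 2.2 67.7] [-16.7  66.2]
0.06 flangeUpper [ 3.8 41.2] [-18.4  38.1] flangeLower [ 0.4 52. ] [-22.5  55.9] blindL [-8.4 72.8] blind top/bot [ 0.7 67.5] [-17.2  66.1]
```

```bash
python3 -m inch '[{"ax":0,"ay":0,"az":0,"dx":0,"dy":0,"dz":-50,"fingers":60},{"ax":0,"ay":0,"az":0,"dx":0,"dy":0,"dz":-110,"fingers":60},{"ax":0,"ay":0,"az":0,"dx":0,"dy":0,"dz":-170,"fingers":60},{"ax":0,"ay":0,"az":0,"dx":0,"dy":0,"dz":-220,"fingers":60},{"ax":0,"ay":0,"az":0,"dx":0,"dy":0,"dz":-220,"fingers":60},{"ax":0,"ay":0,"az":0,"dx":0,"dy":0,"dz":-220,"fingers":60}]'
python3 - <<'E'
from h import *
st()
s=snapshot("wrist"); cv2.imwrite("pics/w24.png",s["image"][:,:,::-1])
s=snapshot("scene"); crop(s,"pics/s8.png",(320,250),200,4)
E
```

```text
clock: 54.72
tool_pos: [0.4051, 0.0597, 0.292]
orientation: [-179.9, -0.1, -7.7]
force: [-0.2, -0.4, -0.0]
opening: 0.0598
t 54.73 [0.4051 0.0597 0.292 ] [-1.799e+02 -1.000e-01 -7.700e+00] F [-0.2 -0.4 -0. ] op 0.0598 q [ 36.  -8. -24.  -0. -74.  46.]
pics/s8.png 220 175 4
```

View pics/w24.png

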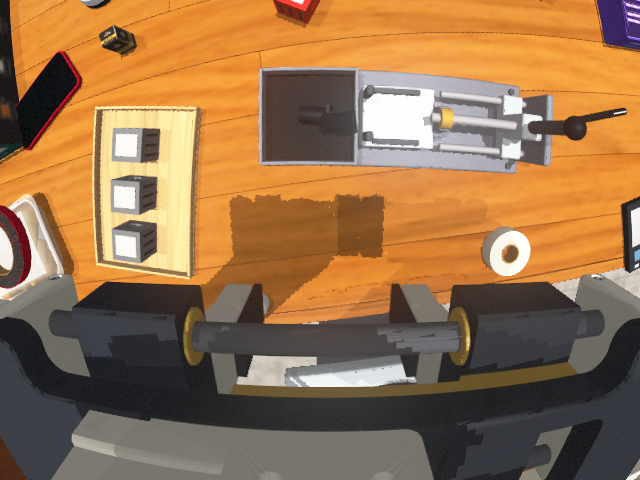

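View pics/s8.png

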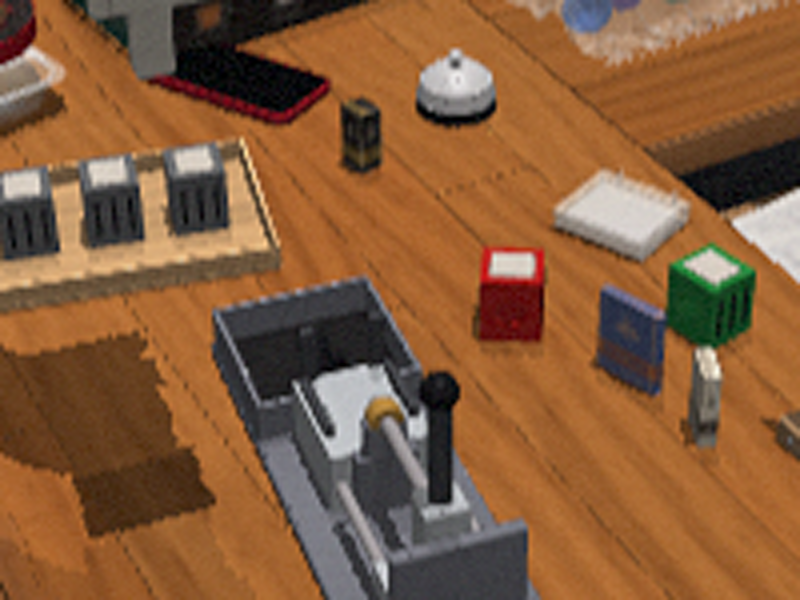

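w24 shows three cassettes upright in the tray at (135,145), (133,195) and (133,243), the nest empty and the rod home. The two plugs are in the bin, around (330,117). s8 shows the three packets still standing.

```bash
python3 - <<'E'
from plant import *
print(close_job())
E
```

```text
the job is handed in; nothing more can be done
None
```

I ejected the two spent plugs into the catch bin, stood all three cassettes upright in the refill tray and handed the job in at about 55 s. The hand-in gives no verdict.

- **Cassettes:** the two near grey ones had plugs. I set each in the nest, flange away from the rod, and pushed the rod to about 74 mm. I then eased the handle back to its stop at about 40 mm/s and placed the cassette in the tray. The far grey cassette showed no flange on either face, so I put it straight into the tray. The last pictures show all three upright.
- **Ejector and counter:** the rod is home, the nest is empty and the three packets are standing. The red, green and blue look-alikes were left alone, and the gripper was clear of everything at the end.
- **Second plug:** it lies tilted in the bin, its shank on the first plug and the edge of its flange against the top of the bin's near wall. It did not move between later pictures, and my estimate puts its middle inside the bin at about wall height.
- **Handle grip:** the finger opening read about 17 mm on the 14 mm handle, but the grip held throughout. On the first return I released at the starting position, without feeling for the stop as I did on the second. It may have been up to about a millimetre short.

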